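# Pack the square bottles into the pry-lid transport case

### The job

Lever up the lid of the transport case with the flat blade pushed into the notch under its front edge, open it, and lay every square bottle from the basket inside the case, leaving the round bottles in the basket. Then shut the lid fully and leave the blade lying on the rubber mat where it came from. Do not knock over or shift the bottles and jars standing on the bench.

Things in the scene. Friction and masses are not known exactly. Their poses are not given: they have to be found in the camera images.
- case: Aluminium transport case with a lid, fixed to the bench, standing to the robot's left. Outer size 190 (its x) by 250 (its y) by 60 high without the lid; walls 6 thick, floor 4 thick. Origin: centre of the underside. Its x axis points from the front wall (nearest the middle of the bench) to the hinge side; the lid is hinged along the top of the wall at x = +95 mm.
- notch (a point): Centre of the pry notch's mouth: a slot 110 wide (along the case's y) and 12 high cut through the top of the case's front wall, directly under the lid; it lies on the outer face of that wall (case x = -95 mm), 54 above the bench. Axes as the case's.
- lid: The case's flat grey lid, 196 by 250 by 8 thick, no handle; shut it lies on the rim with its underside 60.5 above the bench and its front edge 6 mm beyond the front wall. Origin: middle of the hinge line, on the lid's underside (case x = +95 mm, height 60.5). The lid reaches from there along its own -x; its z axis points out of its top face.
- lid_edge (a point): Middle of the lid's free front edge, at half its thickness, 196 mm from the hinge line.
- hinge (a joint): Lid angle: 0 shut, 1.7 fully open (just past upright). The hinge is stiff: the lid stays where it is left.
- mat: Thin dark rubber mat fixed on the middle of the bench, 260 (its x) by 120 (its y) by 4 thick. Origin: centre of the underside.
- blade: Flat lever: grey plastic handle 120 long, 28 wide, 20 thick with a stiff steel blade 110 long, 24 wide, 3 thick continuing from it at half its thickness. Origin: centre of the handle. x points along the tool to the blade's tip, z is square to the blade's flat. At the start it lies flat on the mat, blade away from the robot. 90 g nominal.
- blade_tip (a point): Tip of the blade, on the tool's centre line, 170 mm from the handle's centre.
- basket: Green plastic basket fixed on the bench to the robot's right, outer 250 by 250 by 50 high, walls and floor 5 thick. Origin: centre of the underside.
- square1: Square bottle: white body of square section 32 by 32 and 48 long, with a round grey cap 24 across and 16 long at one end (total 64 long), about 45 g. It starts lying on its side in the basket. Origin: centre of the square body; x points along the bottle to the cap. Three to five such bottles are present.
- square2: Square bottle: white body of square section 32 by 32 and 48 long, with a round grey cap 24 across and 16 long at one end (total 64 long), about 45 g. It starts lying on its side in the basket. Origin: centre of the square body; x points along the bottle to the cap. Three to five such bottles are present.
- square3: Square bottle: white body of square section 32 by 32 and 48 long, with a round grey cap 24 across and 16 long at one end (total 64 long), about 45 g. It starts lying on its side in the basket. Origin: centre of the square body; x points along the bottle to the cap. Three to five such bottles are present.
- square4: Square bottle: white body of square section 32 by 32 and 48 long, with a round grey cap 24 across and 16 long at one end (total 64 long), about 45 g. It starts lying on its side in the basket. Origin: centre of the square body; x points along the bottle to the cap. Three to five such bottles are present.
- square5: Square bottle: white body of square section 32 by 32 and 48 long, with a round grey cap 24 across and 16 long at one end (total 64 long), about 45 g. It starts lying on its side in the basket. Origin: centre of the square body; x points along the bottle to the cap. Three to five such bottles are present.
- round1: Round bottle, 34 across and 42 high with its cap, standing in the basket; not wanted. Origin: centre of the underside, z up through the cap.
- round2: Round bottle, 34 across and 42 high with its cap, standing in the basket; not wanted. Origin: centre of the underside, z up through the cap.
- round3: Round bottle, 34 across and 42 high with its cap, standing in the basket; not wanted. Origin: centre of the underside, z up through the cap.
- infusion1: Glass infusion bottle 68 across, 150 high, standing on the bench; a bystander. Origin: centre of the underside.
- infusion2: Glass infusion bottle 68 across, 140 high, standing on the bench; a bystander. Origin: centre of the underside.
- reagent: Brown glass bottle 56 across, 100 high, standing on the bench; a bystander. Origin: centre of the underside.
- ampoule_jar: Small glass jar 44 across, 50 high, standing on the bench; a bystander. Origin: centre of the underside.
- ampoule_jar2: Small glass jar 40 across, 50 high, standing on the bench; a bystander. Origin: centre of the underside.
Things that resemble listed ones, but are neither listed nor needed, are in the scene too. Leave any pink look-alike of the square2 alone. What is shaped like the square5 but pink is not meant.

How it is judged:
By the outcome, as a careful person would: the job done as asked, in the order asked, and still so for the second after the job is handed in, with the robot touching nothing.
Of square1, square2, square3, square4, square5 only 3 to 5 are there at a start; the rules pass over those that are not, and their reading is None.
At some moment in a run one of square1, square2, square3, square4, square5, blade may be knocked a few centimetres aside while the robot is not near it.
Once in a run the grip may slacken for a moment while it holds something.
It also fails if it takes over 210 s, if anything falls off the work surface, if the arm or the gripper's body presses on something with over 40 N, if the wrist force passes 120 N, or if a joint passes its speed limit or range.

### The arm

A 7-joint arm with a two-finger parallel gripper is mounted at the origin on the work surface. World frame = base frame: x ahead of the robot, y to its left, z up, the work surface at z = 0. Lengths are in m, angles in rad, forces in N, time in s.
With the tool pointing down it reaches from about 0.35 to 0.9 m from the base axis. Payload 8.1 kg.
Tool frame: the origin (TCP) lies midway between the tips of the shut fingers; the grasp point (between the pads) lies 19 mm behind it (grasp_offset is the distance from the TCP to the grasp point, in m); z points along the fingers, y is the line along which they close (so a half turn about z gives the same grasp; the last joint's range is limited). The gripper opens to 85 mm and grips with 20 to 120 N. Pads are 22 mm wide; open, the fingers measure 114 mm over their backs; the gripper's body (76 mm by 85 mm) begins 54 mm behind the grasp point. The pads swing forward as they close: fully open they stand 13 mm farther back than shut.
Start: joints at [-1.206, 0.434, 0.025, 1.573, -0.012, 1.134, -0.075], TCP at [0.282, 0.558, 0.231] pointing down, gripper open.
Joint ranges: [-2.62, 2.62], [-0.44, 2.09], [-1.27, 1.32], [0.08, 2.57], [-1.32, 4.46], [0.12, 2], [-2.74, 2.74]. Speed limits (rad/s): [2.22, 2.22, 3.01, 3.01, 3.14, 3.14, 3.14].

### API

Orientations are given as a unit quaternion [w, x, y, z].
In Python, from rig import * gives the robot as it stands.
- The arm moves only by the tool arm_command, never from a script. Its argument "deltas" is text: rows parted by semicolons, each of 4 numbers parted by spaces: the shift along the tool's x, y, z in units of 0.12 m (1.0 is 0.12 m), then the turn about the tool's z in units of 2 pi rad (1.0 is 2 pi rad). A call has 1 to 20 rows; each row is the pose to reach, as a shift and turn from the pose commanded when the call began, along the tool's axes at that moment, turning the shorter way round; what a row does not reach only later rows make up. A row lasts 1/10 s, in which the tool goes at most 50 mm and 8.59 degrees, less where a joint would pass 70% of its speed; a pose out of reach is approached as far as the arm can. A call with a number of a shift or a turn outside -1 to 1 is refused whole. A call with a gripper value outside its range is refused whole. "hand" is the closure, from -1 (fully open) to 1 (shut), set as the call begins (left out, the last holds). The fingers move at their own pace and stop on an object; the grip force is fixed at half the most. Time passes only in rows, so rows that repeat a pose let the fingers close. It gives the time, the measured TCP pose, the force, the opening and the grip force at its end, in the units of the state.
- state(): the state, without advancing time (a new reading comes with each control period).
- get_image(name): name is "side" or "top"; returns a dict with "image" (420x560x3 uint8, blue, green, red), "mtx" (3x3 intrinsics, pixels), "origin" and "orientation" of the camera in the world. Camera axes: x right, y down, z forward; pixel columns grow to the right and rows downward; lengths in m; the calibration is good to about 2 mm. A picture is of the moment at which its call begins. There is no depth.
- hand_in(): hands the job in; it is judged then, once.
The state is a dict: "t": time; "joint_pos": joint angles; "joint_velocities": joint speeds; "tau": joint torques, N m; "position": TCP position; "eef_rot": TCP orientation; "force": force on the tool from outside, world axes, zero at the start; "wrist_torque": the same for the moment, N m; "width": opening from 0.0 (shut) to 1.0 (fully open); "grasp_force": force on a finger pad.
Only numpy, scipy, OpenCV 4.12 (cv2) and the standard library are available. Lean on these libraries where they do the work, as an engineer would, in place of code of your own. Each camera call takes 0.05 s, during which the arm holds its last target. There are 200 camera calls.

## Working session

There is one attempt and no reset: what is moved stays moved. The work goes in short steps, Python scripts to look and compute and a tool call to move; the robot and the scene stay as the last step left them, time stands still between calls to the robot, and variables do not carry over. Pictures are saved under pics/ and viewed, at most 14 in all, crops included, and the job is handed in when it is done.

Besides the shell and the picture viewer there is one more tool, called after "Emit:" by a JSON object that holds its "api" and its "payload". arm_command: Moves the arm, as the interface text tells. Its arguments: {"type":"object","properties":{"deltas":{"type":"string"},"hand":{"type":"number"}},"required":["deltas"]}

```bash
mkdir -p pics; ls
cat > h.py <<'E'
import numpy as np, cv2
from scipy.spatial.transform import Rotation as R
from rig import *
def q2R(q): return R.from_quat([q[1],q[2],q[3],q[0]]).as_matrix()
def proj(im,P):
    c=q2R(im['orientation']).T@(np.array(P,float)-im['origin']); u=np.array(im['mtx'])@c; return u[:2]/u[2]
def ray(im,u,v,z):
    d=q2R(im['orientation'])@np.linalg.inv(im['mtx'])@np.array([u,v,1.]); o=np.array(im['origin']); return o+d*(z-o[2])/d[2]
E
python3 - <<'E'
from h import *
for n in('top','side'):
    im=get_image(n); cv2.imwrite(f'pics/{n}0.png',im['image']); print(n,im['mtx'],im['origin'],im['orientation'])
    np.save(f'{n}0.npy',im,allow_pickle=True)
print(state())
E
```

```text
pics
top [[461.30142922   0.         286.334285  ]
 [  0.         461.30142922 201.53432278]
 [  0.           0.           1.        ]] [ 0.33506497 -0.165268    1.4700337 ] [-0.04244635  0.71157037 -0.69911044  0.05577195]
side [[402.4435253    0.         283.89768765]
 [  0.         402.4435253  206.46778713]
 [  0.           0.           1.        ]] [-0.07563984 -0.83353063  0.63487683] [-0.45460024  0.8079524  -0.32931614  0.1791715 ]
{'t': 0.1, 'joint_pos': array([-1.2056005 ,  0.43516834,  0.0249634 ,  1.57400254, -0.01159335,
        1.13402501, -0.07513402]), 'joint_velocities': array([-0.00142011, -0.00130866, -0.00081948, -0.00102859, -0.00167932,
       -0.00014426, -0.0003941 ]), 'tau': array([ 1.89856022e-03, -6.71754956e+01,  1.02721877e+00, -3.16900992e+01,
        1.56497973e-02,  7.32076558e-03,  5.42854218e-05]), 'position': array([0.28166093, 0.55741819, 0.23059639]), 'eef_rot': array([-1.02976437e-04,  2.31815408e-01,  9.72759521e-01, -7.21885548e-04]), 'force': array([-0.32117086, -0.55326052, -0.56585902]), 'wrist_torque': array([-0.00219143, -0.01164532, -0.01126493]), 'grasp_force': 0.0, 'width': 0.9978050834803756}
```

View pics/top0.png

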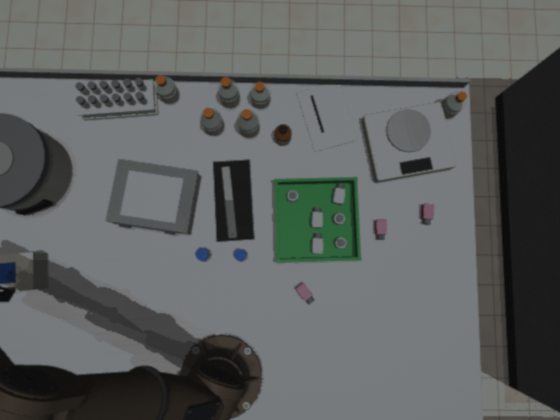

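View pics/side0.png

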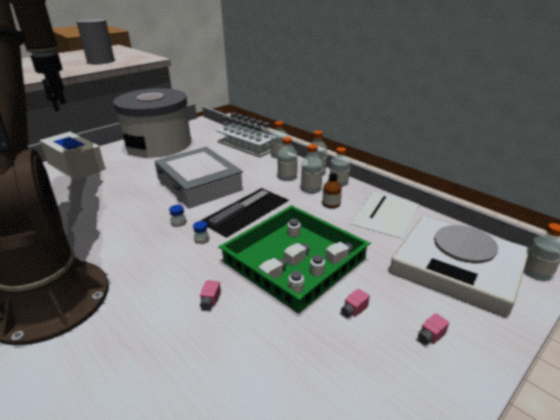

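Run:
```python
from h import *
t=np.load('top0.npy',allow_pickle=True).item(); s=np.load('side0.npy',allow_pickle=True).item()
a=cv2.resize(t['image'][140:270,95:260],None,fx=2.4,fy=2.4,interpolation=cv2.INTER_CUBIC)
b=cv2.resize(s['image'][130:260,140:300],None,fx=2.4,fy=2.4,interpolation=cv2.INTER_CUBIC)
c=cv2.resize(t['image'][165:275,260:370],None,fx=2.6,fy=2.6,interpolation=cv2.INTER_CUBIC)
d=cv2.resize(s['image'][190:320,210:390],None,fx=2.2,fy=2.2,interpolation=cv2.INTER_CUBIC)
W=np.zeros((600,800,3),np.uint8)
for im,(x,y) in((a,(0,0)),(b,(400,0)),(c,(0,314)),(d,(400,314))):
    W[y:y+im.shape[0],x:x+im.shape[1]]=im[:600-y,:800-x]
cv2.imwrite('pics/z1.png',cv2.convertScaleAbs(W,alpha=1.5))
for n,u,v,z in(('case c',153,196,.068),('mat',233,200,.004),('basket',317,220,.05),('jar',203,254,.05),('jar2',240,255,.05),('reag',283,131,.1),('inf',211,115,.15),('inf',248,118,.14),('tl',116,161,.068),('tr',199,168,.068),('br',188,233,.068),('bl',109,222,.068)): print(n,ray(t,u,v,z).round(3))
```

```text
case c [0.541 0.218 0.068]
mat [ 0.542 -0.02   0.004]
basket [ 0.478 -0.286  0.05 ]
jar [0.368 0.061 0.05 ]
jar2 [ 0.367 -0.052  0.05 ]
reag [ 0.745 -0.176  0.1  ]
inf [0.774 0.038 0.15 ]
inf [ 0.771 -0.07   0.14 ]
tl [0.648 0.337 0.068]
tr [0.631 0.081 0.068]
br [0.43  0.106 0.068]
bl [0.459 0.346 0.068]
```

View pics/z1.png

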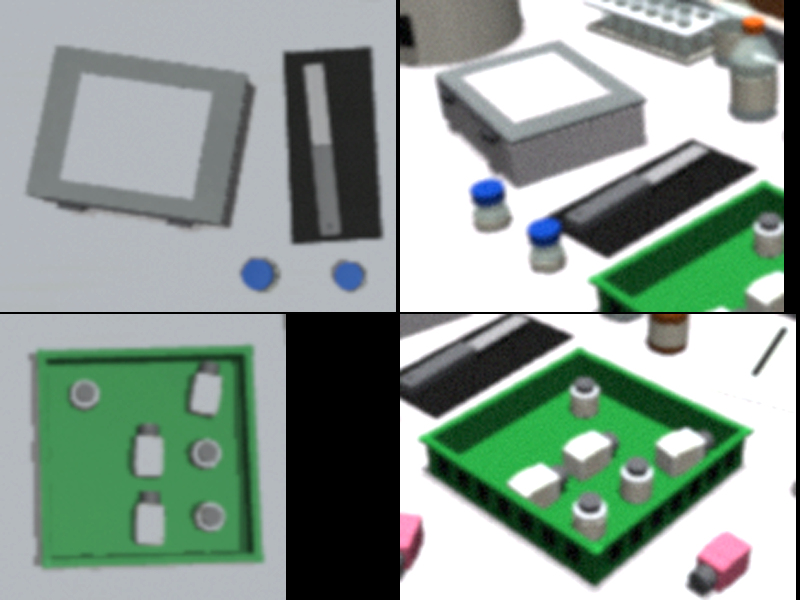

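Run:
```python
from h import *
t=np.load('top0.npy',allow_pickle=True).item(); s=np.load('side0.npy',allow_pickle=True).item()
a=cv2.resize(s['image'][145:207,150:246],None,fx=8,fy=8,interpolation=cv2.INTER_CUBIC)
cv2.imwrite('pics/z2.png',cv2.convertScaleAbs(a,alpha=2.0))
```

```text
(no output)
```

View pics/z2.png

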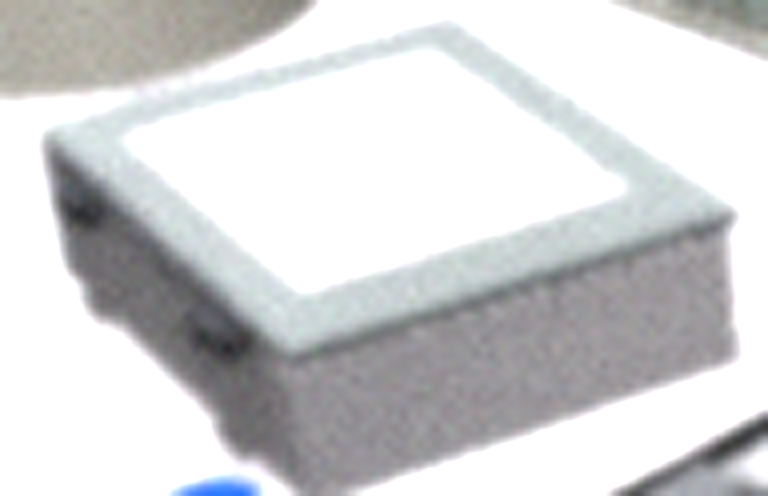

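```bash
cat >> h.py <<'E'
def tri(a,ua,b,ub):
    A=[];o=[]
    M=np.zeros((3,3));v=np.zeros(3)
    for im,u in((a,ua),(b,ub)):
        d=q2R(im['orientation'])@np.linalg.inv(im['mtx'])@np.array([*u,1.]);d/=np.linalg.norm(d);P=np.eye(3)-np.outer(d,d);M+=P;v+=P@np.array(im['origin'])
    X=np.linalg.solve(M,v);return X,[np.linalg.norm(proj(im,X)-u).round(1) for im,u in((a,ua),(b,ub))]
E
python3 - <<'E'
from h import *
t=np.load('top0.npy',allow_pickle=True).item(); s=np.load('side0.npy',allow_pickle=True).item()
for a,b in(((124.2,226.2),(160,170.6)),((170,232.5),(177.5,186.2))): print('blob',tri(t,a,s,b))
z2=lambda x,y:(x/8+150,y/8+145)
z1=lambda x,y:(x/2.4+95,y/2.4+140)
for n,a,b in(('tl',(55,45),(450,22)),('tr',(250,73),(735,213)),('br',(228,226),(290,355)),('bl',(28,192),(45,137))): print(n,tri(t,z1(*a),s,z2(*b)))
# rectify near wall and far: columns along wall 1mm, rows height 70..0
bl=np.array([.452,.345]);br=np.array([.428,.106])
g=t['image'].astype(int).sum(2)//3
for c in range(120,200,1) if 0 else []: pass
print(g[150:245:1,150]); print(g[196,100:215])
# side-view profile down the wall at several stations
d=(br-bl)/np.linalg.norm(br-bl)
sg=cv2.cvtColor(s['image'],cv2.COLOR_BGR2GRAY).astype(np.float32)
for st in range(10,245,15):
    p=bl+d*st/1000
    row=[]
    for h in range(76,-4,-4):
        u=proj(s,[p[0],p[1],h/1000]); row.append(int(cv2.getRectSubPix(sg,(1,1),(float(u[0]),float(u[1])))[0,0]))
    print(st,row)
E
```

```text
blob (array([0.44977642, 0.30372073, 0.05145657]), [np.float64(0.6), np.float64(0.6)])
blob (array([0.43165336, 0.16306547, 0.05472709]), [np.float64(0.2), np.float64(0.2)])
tl (array([0.65667368, 0.33499701, 0.05949716]), [np.float64(0.1), np.float64(0.1)])
tr (array([0.62143385, 0.08260892, 0.06538843]), [np.float64(1.0), np.float64(0.9)])
br (array([0.4257481 , 0.09934816, 0.0712084 ]), [np.float64(0.1), np.float64(0.1)])
bl (array([0.46590129, 0.35609102, 0.05923961]), [np.float64(0.2), np.float64(0.2)])
[122 123 122 122 123 123 122 122 122 123 123 122 117  97  86  83  83  82
  82  82  83  83  87 103 118 122 123 123 123 123 123 123 123 123 123 123
 123 123 123 123 123 123 122 123 123 123 123 123 123 123 123 123 123 123
 123 123 123 123 123 122 123 123 123 123 123 123 123 123 118 101  87  84
  83  84  83  84  81  69  62  81 106 119 122 122 123 123 123 123 123 122
 123 123 122 123 123]
[122 122 122 122 123 122 122 122 121 116 103  88  83  82  83  83  84  83
  83  83  84  84  88 102 118 122 123 123 123 122 123 123 122 122 123 123
 123 123 123 123 123 123 123 123 123 123 123 123 123 
[... 971 characters left out ...]
121, 143]
130 [88, 70, 58, 47, 44, 47, 52, 54, 55, 55, 54, 50, 55, 56, 57, 63, 75, 95, 118, 143]
145 [92, 76, 59, 49, 47, 49, 51, 50, 44, 43, 42, 44, 50, 56, 56, 61, 75, 92, 111, 134]
160 [89, 74, 61, 50, 46, 46, 48, 45, 32, 32, 40, 46, 48, 52, 56, 61, 67, 78, 80, 85]
175 [92, 75, 62, 51, 46, 47, 42, 33, 29, 35, 45, 52, 54, 53, 53, 55, 56, 54, 58, 72]
190 [93, 79, 66, 51, 41, 36, 31, 33, 44, 51, 54, 52, 51, 53, 54, 54, 55, 58, 77, 106]
205 [99, 86, 68, 47, 38, 42, 48, 50, 53, 53, 55, 54, 53, 55, 54, 56, 61, 74, 93, 118]
220 [100, 89, 72, 59, 57, 61, 61, 57, 59, 58, 59, 58, 58, 58, 60, 61, 65, 75, 97, 122]
235 [101, 88, 72, 67, 74, 71, 68, 67, 67, 68, 65, 69, 69, 66, 66, 66, 71, 80, 105, 149]
```

Run:
```python
from h import *
s=np.load('side0.npy',allow_pickle=True).item()
z2=lambda x,y:(x/8+150,y/8+145)
for n,l,b in(('far',(737,213),(736,355)),('near',(290,357),(303,492))): print(n,ray(s,*z2(*l),.064),ray(s,*z2(*b),0))
sg=cv2.cvtColor(s['image'],cv2.COLOR_BGR2GRAY)
print(sg[160:205,226:248])
```

```text
far [0.62105807 0.08565519 0.064     ] [0.61752269 0.08843231 0.        ]
near [0.43108917 0.11013486 0.064     ] [0.43377023 0.12137112 0.        ]
[[133 148 165 174 184 187 188 185 188 187 185 188 185 186 184 184 186 183
  182 184 183 183]
 [117 125 139 158 170 180 182 185 181 184 185 182 185 187 183 184 185 183
  183 183 186 183]
 [112 113 120 139 150 166 174 182 185 183 188 185 185 181 184 186 185 186
  182 181 184 184]
 [109 109 110 115 126 145 157 170 176 183 182 183 183 181 184 186 185 184
  183 184 183 185]
 [108 104 109 108 112 121 137 150 164 179 181 181 186 181 185 185 185 183
  183 186 186 181]
 [110 108 108 108 108 112 117 124 139 157 167 178 184 181 182 187 182 183
  183 184 181 180]
 [121 115 110 107 109 109 112 115 121 134 148 161 173 178 181 184 185 184
  185 181 185 183]
 [140 129 116 109 107 108 105 109 107 114 127 140 156 170 174 181 181 184
  183 188 184 186]
 [152 136 120 112 110 106 109 108 106 109 112 117 133 147 163 178 184 183
  184 184 185 187]
 [131 123 114 109 108 106 103 104 108 108 109 112 113 125 139 160 173 182
  187 185 184 186]
 [112 110 106 109 107
[... 2534 characters left out ...]
3 183 183 177 168 157 133 104
   81  51  36  39]
 [180 186 183 184 184 185 185 185 186 183 183 178 171 156 137 110  80  53
   40  33  45  68]
 [184 184 184 185 186 186 184 185 185 181 173 161 139 111  88  57  40  33
   43  61  83 105]
 [183 187 183 183 182 186 182 182 181 169 148 121  93  64  39  34  35  52
   73  99 116 127]
 [183 185 185 184 184 181 178 168 158 132 100  73  51  37  35  49  67  85
  110 124 130 130]
 [186 186 182 178 177 168 155 132 107  83  63  56  48  48  63  81 100 118
  131 134 134 132]
 [186 182 177 169 152 131 108  80  63  56  66  74  69  73  86 103 112 124
  129 131 133 133]
 [182 171 155 138 106  78  61  56  59  72  79  84  87  86  93  98 103 109
  121 127 127 117]]
```

```bash
cat > m.py <<'E'
from h import *
t=np.load('top0.npy',allow_pickle=True).item(); s=np.load('side0.npy',allow_pickle=True).item()
g=cv2.cvtColor(t['image'],cv2.COLOR_BGR2GRAY).astype(float)
def cross(a,th): 
    i=np.argmax((a[:-1]>=th)&(a[1:]<th)); return i+(a[i]-th)/(a[i]-a[i+1])
def fit(px,z):
    P=np.array([ray(t,*p,z)[:2] for p in px]); 
    vx,vy,x,y=cv2.fitLine(P.astype(np.float32),cv2.DIST_HUBER,0,1e-5,1e-5).ravel(); 
    r=(P-[x,y])@[-vy,vx]; return np.array([x,y]),np.array([vx,vy]),r.std()
print(g[150:170:1,150])
far=fit([(c,150+cross(g[150:175,c],103)) for c in range(125,193)],.0685)
left=fit([(100+cross(g[r,100:125],103),r) for r in range(172,215)],.0685)
right=fit([(188+cross(g[r,180:205][::1],75)-8,r) for r in range(175,225)],.0685)
near=fit([(c,220+cross(g[220:240,c],75)) for c in range(130,165)],.0685)
for n,l in zip(('far','left','right','near'),(far,left,right,near)): print(n,l[0].round(4),np.degrees(np.arctan2(l[1][1],l[1][0])).round(2),l[2].round(5))
def isect(a,b): k=np.linalg.solve(np.c_[a[1],-b[1]],b[0]-a[0]); return a[0]+a[1]*k[0]
c=[isect(far,left),isect(far,right),isect(near,right),isect(near,left)]
print(np.round(c,4),[np.linalg.norm(c[i]-c[i-1]).round(4) for i in range(4)])
# mat + blade
sub=g[150:250,208:258]; m=(sub<45).astype(np.uint8)
m=cv2.morphologyEx(m,cv2.MORPH_OPEN,np.ones((3,3)));cs=max(cv2.findContours(m,0,2)[0],key=cv2.contourArea)
box=cv2.boxPoints(cv2.minAreaRect(cs))+[208,150]; print('mat',np.array([ray(t,*b,.004)[:2] for b in box]).round(3))
fill=np.zeros_like(m);cv2.drawContours(fill,[cv2.convexHull(cs)],0,1,-1);fill=cv2.erode(fill,np.ones((5,5)))
bl=((sub>48)&(fill>0)).astype(np.uint8);cb=max(cv2.findContours(bl,0,2)[0],key=cv2.contourArea)
r=cv2.minAreaRect(cb);box=cv2.boxPoints(r)+[208,150]; P=np.array([ray(t,*b,.018)[:2] for b in box]); print('blade',P.round(4),[np.linalg.norm(P[i]-P[i-1]).round(3) for i in range(4)])
ys,xs=np.nonzero(bl);sp=[ray(t,x+208,y+150,.018)[:2] for y,x in zip(ys,xs)]
l=cv2.fitLine(np.array(sp,np.float32),cv2.DIST_L2,0,1e-5,1e-5).ravel();print('axis',l,np.degrees(np.arctan2(l[1],l[0])))
mid=[sub[y][bl[y]>0].mean().round() if bl[y].any() else 0 for y in range(100)];print(mid)
E
python3 m.py
```

```text
[122. 123. 122. 122. 122. 123. 122. 122. 122. 123. 122. 122. 117.  97.
  86.  84.  83.  83.  83.  83.]
far [0.6432 0.2291] 82.52 0.00051
left [0.5476 0.3466] -7.68 0.00033
right [0.5324 0.0994] -7.49 0.00059
near [0.4495 0.2408] 82.52 0.00044
[[0.6567 0.3319]
 [0.6246 0.0872]
 [0.4326 0.1125]
 [0.4648 0.3578]] [np.float32(0.1936), np.float32(0.2468), np.float32(0.1936), np.float32(0.2474)]
mat [[ 0.666  0.047]
 [ 0.673 -0.069]
 [ 0.42  -0.087]
 [ 0.412  0.026]]
blade [[ 0.6482  0.0217]
 [ 0.652  -0.0073]
 [ 0.4239 -0.0384]
 [ 0.4204 -0.01  ]] [np.float64(0.23), np.float64(0.029), np.float64(0.23), np.float64(0.029)]
axis [ 0.990806    0.13529055  0.5368042  -0.00815426] 7.775421
[0, 0, 0, 0, 0, 0, 0, 0, 0, 0, 0, 0, 0, 0, 0, 0, np.float64(58.0), np.float64(81.0), np.float64(94.0), np.float64(96.0), np.float64(92.0), np.float64(92.0), np.float64(96.0), np.float64(97.0), np.float64(97.0), np.float64(97.0), np.float64(97.0), np.float64(97.0), np.float64(96.0), np.float64(91.0), np.float64(92.0), np.float64(97.0), np.float64(97.0), np.float64(97.0), np.float64(97.0), np.float64(98.0), np.
[... 269 characters left out ...]
p.float64(72.0), np.float64(70.0), np.float64(71.0), np.float64(71.0), np.float64(71.0), np.float64(70.0), np.float64(70.0), np.float64(72.0), np.float64(73.0), np.float64(73.0), np.float64(73.0), np.float64(72.0), np.float64(72.0), np.float64(72.0), np.float64(72.0), np.float64(71.0), np.float64(73.0), np.float64(73.0), np.float64(74.0), np.float64(74.0), np.float64(72.0), np.float64(72.0), np.float64(72.0), np.float64(72.0), np.float64(72.0), np.float64(71.0), np.float64(74.0), np.float64(74.0), np.float64(74.0), np.float64(72.0), np.float64(72.0), np.float64(72.0), np.float64(70.0), np.float64(69.0), np.float64(70.0), np.float64(69.0), np.float64(61.0), 0, 0, 0, 0, 0, 0, 0, 0, 0, 0, 0, 0]
```

Run:
```python
from h import *
t=np.load('top0.npy',allow_pickle=True).item(); s=np.load('side0.npy',allow_pickle=True).item()
C={}
for n,im in(('t',t),('s',s)):
    h=cv2.cvtColor(im['image'],cv2.COLOR_BGR2HSV); m=cv2.inRange(h,(3,150,100),(16,255,255))
    k,_,st,c=cv2.connectedComponentsWithStats(m); C[n]=[c[i] for i in range(1,k) if st[i,4]>8]
for a in C['t']:
    for b in C['s']:
        X,r=tri(t,a,s,b)
        if max(r)<2.5 and -.01<X[2]<.25: print(a.round(1),b.round(1),X.round(3),r)
print(tri(t,(283,128),s,(332,180)))
# rack corners
print(ray(t,78,85,.05),ray(t,155,112,.05),ray(t,80,117,.0),ray(t,157,115,.0))
```

```text
[160.   79.3] [278.4 122.6] [0.89  0.2   0.128] [np.float64(0.1), np.float64(0.1)]
[225.4  81.3] [317.5 132.2] [0.88  0.    0.148] [np.float64(0.3), np.float64(0.3)]
[259.1  85.8] [341.  148.9] [ 0.881 -0.1    0.118] [np.float64(0.1), np.float64(0.1)]
[461.7  95.8] [554.5 226.3] [ 0.859 -0.718  0.129] [np.float64(0.4), np.float64(0.7)]
[207.9 112.4] [286.8 139.2] [0.786 0.05  0.136] [np.float64(0.2), np.float64(0.2)]
[246.2 113.8] [312.3 146.3] [ 0.781 -0.065  0.147] [np.float64(0.0), np.float64(0.0)]
(array([ 0.75777979, -0.17322228,  0.08005086]), [np.float64(1.2), np.float64(1.3)])
[0.89691524 0.48074676 0.05      ] [0.81320444 0.2314267  0.05      ] [0.80742761 0.48843923 0.        ] [0.8199709  0.23829449 0.        ]
```

Run:
```python
from h import *
t=np.load('top0.npy',allow_pickle=True).item(); s=np.load('side0.npy',allow_pickle=True).item()
# squares: white blobs in basket
im=t['image'];g=cv2.cvtColor(im,cv2.COLOR_BGR2HSV)
m=((g[...,1]<40)&(g[...,2]>95)).astype(np.uint8);m[:170]=0;m[268:]=0;m[:,:277]=0;m[:,358:]=0
k,lab,st,c=cv2.connectedComponentsWithStats(m)
for i in range(1,k):
    if st[i,4]<20: continue
    cn=cv2.findContours((lab==i).astype(np.uint8),0,1)[0][0];r=cv2.minAreaRect(cn)
    print(c[i].round(1),st[i,4],np.round(r[1],1),round(r[2],1),ray(t,*r[0],.037).round(4))
```

```text
[315.4 173.4] 625 [ 8. 80.] 90.0 [ 0.6257 -0.2864  0.037 ]
[339.1 195.2] 141 [ 9.7 14.5] 9.5 [ 0.5592 -0.3565  0.037 ]
[292.9 195.6] 34 [9. 9.] 90.0 [ 0.5554 -0.2098  0.037 ]
[316.9 219.1] 141 [14. 10.] 90.0 [ 0.4826 -0.2874  0.037 ]
[339.9 218.7] 32 [9. 9.] 90.0 [ 0.4854 -0.3579  0.037 ]
[317.5 245.5] 153 [15.  9.] 90.0 [ 0.4001 -0.2896  0.037 ]
[342.2 243.2] 25 [9. 8.] 90.0 [ 0.4106 -0.3626  0.037 ]
[319.5 264.4] 503 [ 6. 80.] 90.0 [ 0.3432 -0.2884  0.037 ]
```

```bash
cat > p.py <<'E'
from h import *
def pose(st=None):
    st=st or state(); Rm=q2R(st['eef_rot']); return np.array(st['position']),np.degrees(np.arctan2(Rm[1,0],Rm[0,0]))
def plan(wps,start=None):
    """wps: (x,y,z,az,mm_per_row). prints calls: final row and rows needed"""
    p,a=start or pose(); p=p.copy()
    for w in wps:
        tgt=np.array(w[:3]);v=w[4] if len(w)>4 else 45
        n0=0
        while 1:
            ca,sa=np.cos(np.radians(a)),np.sin(np.radians(a))
            X=np.array([ca,sa,0]);Y=np.array([sa,-ca,0])
            d=tgt-p;u=np.array([d@X,d@Y,-d[2]])/.12
            da=(w[3]-a+180)%360-180; turn=-da/360
            k=max(1,np.ceil(max(abs(u))/.995)); 
            n=int(np.ceil(max(np.linalg.norm(u/k)*120/v,abs(turn/k)*360/8))) ; k2=np.ceil(n/18); 
            if v<30: k=max(k,k2)
            u=np.round(u/k,3);turn=np.round(turn/k,4)
            n=int(np.ceil(max(np.linalg.norm(u)*120/v,abs(turn)*360/8.0)))+1
            p=p+.12*(u[0]*X+u[1]*Y-u[2]*np.array([0,0,1.])); a-=turn*360
            print('row',*u,turn,' n',n,' ->',p.round(4),round(a,1))
            if k==1: break
    return p,a
E
python3 - <<'E'
from p import *
print(pose())
plan([(.521,-.0104,.15,7.8),(.521,-.0104,.04,7.8)])
E
```

```text
(array([0.28166093, 0.55741819, 0.23059639]), np.float64(153.1920463336102))
row -0.979 -0.831 0.168 0.101  n 6  -> [0.3415 0.4154 0.2104] 116.8
row -0.96 -0.067 0.126 0.0757  n 5  -> [0.3864 0.309  0.1953] 89.6
row -0.884 0.38 0.126 0.0757  n 5  -> [0.4312 0.2026 0.1802] 62.3
row -0.612 0.744 0.126 0.0757  n 5  -> [0.4761 0.0961 0.1651] 35.1
row -0.204 0.941 0.126 0.0758  n 5  -> [ 0.521  -0.0104  0.15  ] 7.8
row -0.0 0.0 0.916 -0.0  n 4  -> [ 0.521  -0.0104  0.04  ] 7.8
```

What could be mistaken for what I want:
- **Lever:** the one I want is the flat tool on the black mat, top image (228,200). The pen on the paper at (317,113) is not it.
- **Square bottles:** the white ones are at (340,196), (317,218) and (318,245). The pink look-alikes at (381,228), (428,212) and (305,292) stay. The round bottles at (293,196), (340,219) and (341,243) also stay.

The close crop (z1) confirms these choices. In z2 the near wall shows two dark hinge knuckles and no slot, and the lid overhangs on the far side. So the notch faces away from the robot.

Emit:
{"api": "arm_command", "payload": {"deltas": "-0.979 -0.831 0.168 0.101;-0.979 -0.831 0.168 0.101;-0.979 -0.831 0.168 0.101;-0.979 -0.831 0.168 0.101;-0.979 -0.831 0.168 0.101;-0.979 -0.831 0.168 0.101;-0.979 -0.831 0.168 0.101;-0.979 -0.831 0.168 0.101", "hand": -1}}

```text
t: 0.9
position: [0.3414, 0.4162, 0.211]
eef_rot: [-0.0, 0.523, 0.852, -0.0]
force: [-0.8, -0.8, 0.1]
width: 1.0
grasp_force: 0.0
```

Emit:
{"api": "arm_command", "payload": {"deltas": "-0.96 -0.067 0.126 0.0757;-0.96 -0.067 0.126 0.0757;-0.96 -0.067 0.126 0.0757;-0.96 -0.067 0.126 0.0757;-0.96 -0.067 0.126 0.0757;-0.96 -0.067 0.126 0.0757;-0.96 -0.067 0.126 0.0757"}}

```text
t: 1.6
position: [0.386, 0.3109, 0.1961]
eef_rot: [-0.0, 0.708, 0.706, 0.0]
force: [-0.8, 0.4, -0.5]
width: 0.998
grasp_force: 0.0
```

Emit:
{"api": "arm_command", "payload": {"deltas": "-0.884 0.38 0.126 0.0757;-0.884 0.38 0.126 0.0757;-0.884 0.38 0.126 0.0757;-0.884 0.38 0.126 0.0757;-0.884 0.38 0.126 0.0757;-0.884 0.38 0.126 0.0757;-0.884 0.38 0.126 0.0757"}}

```text
t: 2.3
position: [0.431, 0.2045, 0.1809]
eef_rot: [-0.0, 0.854, 0.519, 0.0]
force: [-0.2, -0.3, 0.2]
width: 1.0
grasp_force: 0.0
```

Emit:
{"api": "arm_command", "payload": {"deltas": "-0.612 0.744 0.126 0.0757;-0.612 0.744 0.126 0.0757;-0.612 0.744 0.126 0.0757;-0.612 0.744 0.126 0.0757;-0.612 0.744 0.126 0.0757;-0.612 0.744 0.126 0.0757;-0.612 0.744 0.126 0.0757"}}

```text
t: 3.0
position: [0.476, 0.0981, 0.1658]
eef_rot: [-0.0, 0.953, 0.304, 0.0]
force: [-0.0, -0.6, -0.4]
width: 0.996
grasp_force: 0.0
```

Emit:
{"api": "arm_command", "payload": {"deltas": "-0.204 0.941 0.126 0.0758;-0.204 0.941 0.126 0.0758;-0.204 0.941 0.126 0.0758;-0.204 0.941 0.126 0.0758;-0.204 0.941 0.126 0.0758;-0.204 0.941 0.126 0.0758;-0.204 0.941 0.126 0.0758;-0.204 0.941 0.126 0.0758"}}

```text
t: 3.8
position: [0.5211, -0.0088, 0.1508]
eef_rot: [-0.0, 0.998, 0.069, 0.0]
force: [-0.2, 0.7, 0.0]
width: 1.002
grasp_force: 0.0
```

Emit:
{"api": "arm_command", "payload": {"deltas": "0 0 0.3 0;0 0 0.6 0;0 0 0.8 0;0 0 0.95 0;0 0 0.95 0;0 0 0.95 0"}}

```text
t: 4.4
position: [0.5213, -0.0098, 0.037]
eef_rot: [-0.0, 0.998, 0.068, -0.0]
force: [-0.1, -0.2, -0.0]
width: 1.001
grasp_force: 0.0
```

Emit:
{"api": "arm_command", "payload": {"deltas": "0 0 0.1 0;0 0 0.2 0;0 0 0.25 0;0 0 0.25 0;0 0 0.25 0"}}

```text
t: 4.9
position: [0.5211, -0.0101, 0.0066]
eef_rot: [0.0, 0.998, 0.068, -0.0]
force: [-0.4, -0.4, -0.7]
width: 1.0
grasp_force: 0.0
```

Emit:
{"api": "arm_command", "payload": {"deltas": "0 0 0 0;0 0 0 0;0 0 0 0;0 0 0 0;0 0 0 0;0 0 0 0;0 0 0 0;0 0 0 0;0 0 0 0;0 0 0 0", "hand": 1}}

```text
t: 5.9
position: [0.5214, -0.0099, 0.0071]
eef_rot: [-0.0, 0.998, 0.068, 0.0]
force: [-0.5, 0.4, 6.0]
width: 0.31
grasp_force: 59.3
```

Run:
```python
from p import *
print(state()['joint_pos'].round(2))
plan([(.5213,-.01,.12,7.9,25),(.5213,-.01,.22,7.9,30),(.6,.03,.22,80),(.7736,.1528,.22,157.5),(.7736,.1528,.13,157.5,25)])
```

```text
[-0.46  0.63  0.53  2.07 -0.57  0.59 -0.97]
row -0.001 0.001 -0.941 -0.0003  n 6  -> [ 0.5213 -0.01    0.12  ] 7.9
row 0.0 0.0 -0.833 -0.0  n 5  -> [ 0.5213 -0.01    0.22  ] 7.9
row 0.695 -0.24 -0.0 -0.2003  n 11  -> [0.5999 0.03   0.22  ] 80.0
row 0.63 0.624 -0.0 -0.1076  n 6  -> [0.6868 0.0914 0.22  ] 118.7
row 0.101 0.88 -0.0 -0.1077  n 6  -> [0.7736 0.1528 0.22  ] 157.5
row -0.0 -0.0 0.75 0.0  n 5  -> [0.7736 0.1528 0.13  ] 157.5
```

Emit:
{"api": "arm_command", "payload": {"deltas": "0 0 -0.1 0;0 0 -0.3 0;0 0 -0.5 0;0 0 -0.7 0;0 0 -0.94 0;0 0 -0.94 0;0 0 -0.94 0"}}

```text
t: 6.6
position: [0.5214, -0.0097, 0.1202]
eef_rot: [-0.0, 0.998, 0.068, 0.001]
force: [0.5, 1.0, -2.0]
width: 0.306
grasp_force: 59.4
```

Emit:
{"api": "arm_command", "payload": {"deltas": "0 0 -0.25 0;0 0 -0.5 0;0 0 -0.75 0;0 0 -0.83 0;0 0 -0.83 0;0 0 -0.83 0"}}

```text
t: 7.2
position: [0.5203, -0.0096, 0.2176]
eef_rot: [-0.0, 0.998, 0.068, -0.001]
force: [-0.3, 0.1, -1.3]
width: 0.315
grasp_force: 59.5
```

Emit:
{"api": "arm_command", "payload": {"deltas": "0.07 -0.02 0 -0.02;0.14 -0.05 0 -0.04;0.21 -0.07 0 -0.06;0.28 -0.1 0 -0.08;0.35 -0.12 0 -0.1;0.42 -0.14 0 -0.12;0.49 -0.17 0 -0.14;0.56 -0.19 0 -0.16;0.63 -0.22 0 -0.18;0.695 -0.24 0 -0.2;0.695 -0.24 0 -0.2;0.695 -0.24 0 -0.2;0.695 -0.24 0 -0.2"}}

```text
t: 8.5
position: [0.5992, 0.0295, 0.2182]
eef_rot: [-0.0, 0.768, 0.64, -0.001]
force: [0.4, 0.3, -2.1]
width: 0.315
grasp_force: 59.5
```

Emit:
{"api": "arm_command", "payload": {"deltas": "0.1 0.1 0 -0.018;0.21 0.21 0 -0.036;0.31 0.31 0 -0.054;0.42 0.42 0 -0.072;0.52 0.52 0 -0.09;0.63 0.624 0 -0.1076;0.63 0.624 0 -0.1076;0.63 0.624 0 -0.1076;0.63 0.624 0 -0.1076"}}

```text
t: 9.4
position: [0.6863, 0.0901, 0.2189]
eef_rot: [-0.0, 0.513, 0.859, -0.0]
force: [-0.1, -0.3, -1.2]
width: 0.308
grasp_force: 59.5
```

Emit:
{"api": "arm_command", "payload": {"deltas": "0.02 0.15 0 -0.018;0.03 0.29 0 -0.036;0.05 0.44 0 -0.054;0.07 0.59 0 -0.072;0.08 0.73 0 -0.09;0.101 0.88 0 -0.1077;0.101 0.88 0 -0.1077;0.101 0.88 0 -0.1077;0.101 0.88 0 -0.1077;0.101 0.88 0 -0.1077"}}

```text
t: 10.4
position: [0.7736, 0.1513, 0.2195]
eef_rot: [0.0, 0.198, 0.98, -0.0]
force: [-0.0, -0.1, -1.2]
width: 0.309
grasp_force: 59.6
```

```bash
cat > shot.py <<'E'
import sys; from p import *
k=sys.argv[1]; W=np.zeros((420,0,3),np.uint8)
ims={}
for n in('top','side'):
    im=get_image(n); np.save(f'{n}{k}.npy',im,allow_pickle=True); ims[n]=im
t=ims['top']['image'][60:270,60:370];s=ims['side']['image'][80:310,140:400]
a=cv2.resize(t,None,fx=1.9,fy=1.9,interpolation=cv2.INTER_CUBIC);b=cv2.resize(s,(int(260*1.73),399),interpolation=cv2.INTER_CUBIC)
W=np.zeros((600,800,3),np.uint8); 
if len(sys.argv)>2:
    x0,y0,x1,y1=map(int,sys.argv[3:7]); c=ims[sys.argv[2]]['image'][y0:y1,x0:x1]; f=min(800/c.shape[1],600/c.shape[0]); W=cv2.resize(c,None,fx=f,fy=f,interpolation=cv2.INTER_CUBIC)
else:
    h=int(210*400/310);c=cv2.resize(t,(400,h));W[:h,:400]=c; c=cv2.resize(s,(400,int(230*400/260)));W[:c.shape[0],400:]=c;W=W[:360]
cv2.imwrite(f'pics/{k}.png',cv2.convertScaleAbs(W,alpha=1.5))
st=state();print(st['t'],st['position'].round(4),round(pose(st)[1],2),st['force'].round(1),st['width'].round(3),st['joint_pos'].round(2))
E
python3 shot.py a1
```

```text
Traceback (most recent call last):
  File "shot.py", line 14, in <module>
    st=state();print(st['t'],st['position'].round(4),round(pose(st)[1],2),st['force'].round(1),st['width'].round(3),st['joint_pos'].round(2))
                                                                                               ^^^^^^^^^^^^^^^^^
AttributeError: 'float' object has no attribute 'round'
```

View pics/a1.png

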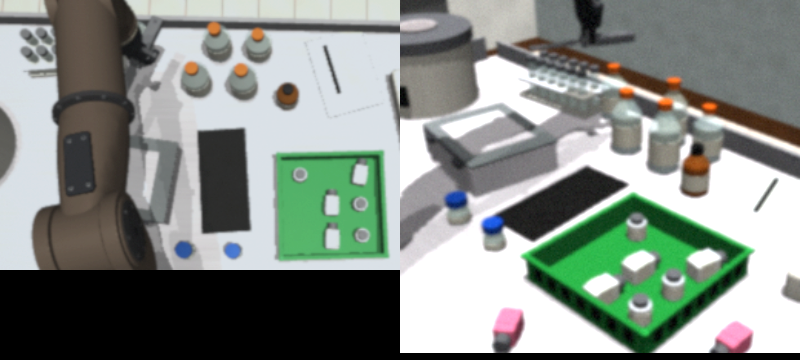

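Emit:
{"api": "arm_command", "payload": {"deltas": "0 0 0.2 0;0 0 0.4 0;0 0 0.6 0;0 0 0.75 0;0 0 0.75 0;0 0 0.75 0"}}

```text
t: 11.1
position: [0.7741, 0.152, 0.1296]
eef_rot: [0.0, 0.197, 0.98, -0.0]
force: [0.8, 0.2, -1.1]
width: 0.312
grasp_force: 59.6
```

Emit:
{"api": "arm_command", "payload": {"deltas": "0 0 0.15 0;0 0 0.3 0;0 0 0.45 0;0 0 0.6 0;0 0 0.68 0;0 0 0.68 0;0 0 0.68 0"}}

```text
t: 11.8
position: [0.7745, 0.1522, 0.0483]
eef_rot: [0.0, 0.197, 0.98, 0.0]
force: [0.6, 0.4, -0.5]
width: 0.311
grasp_force: 59.6
```

```bash
sed -i "s/st\['width'\].round(3)/st['width']/" shot.py; python3 shot.py a2 side 190 120 310 210
```

```text
11.9 [0.7749 0.1523 0.0489] 157.29 [ 0.2  0.5 -1.4] 0.3147128531482286 [-0.31  0.86  0.09  1.27 -0.08  1.02  0.97]
```

View pics/a2.png

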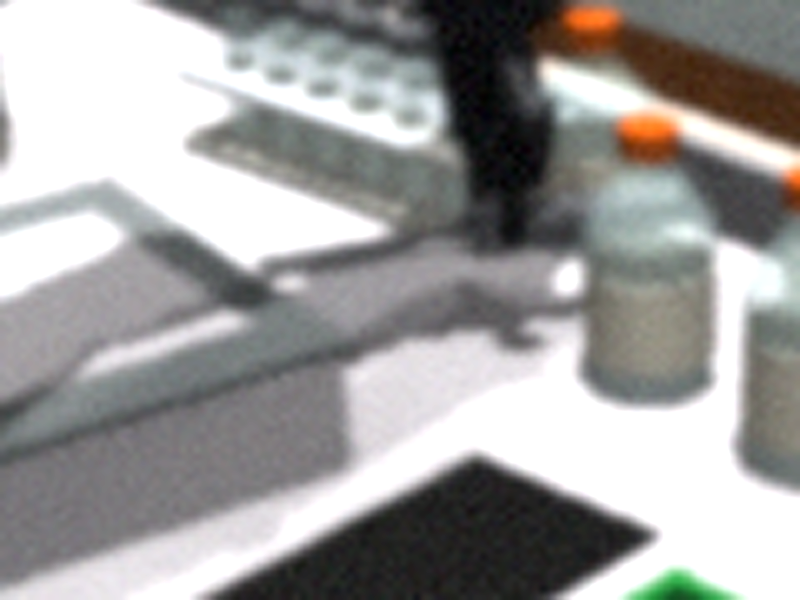

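Run:
```python
from p import *
s=np.load('sidea2.npy',allow_pickle=True).item()
u=np.array([.924,-.383])
p=np.array([.7749,.1523])
for d,z in((.13,.0555),(.05,.0555),(.13,.05),(.13,.061)): q=p-u*d; x=proj(s,[*q,z]); print(d,z,q.round(4),x.round(1),((x-[190,120])*6.667).round())
print(ray(s,229.7,161.2,.0555))
g=cv2.cvtColor(s['image'],cv2.COLOR_BGR2GRAY);print(g[150:170,224:262:1])
```

```text
0.13 0.0555 [0.6548 0.2021] [228.4 159.9] [256. 266.]
0.05 0.0555 [0.7287 0.1714] [250.9 156.1] [406. 241.]
0.13 0.05 [0.6548 0.2021] [228.6 161.4] [257. 276.]
0.13 0.061 [0.6548 0.2021] [228.3 158.4] [255. 256.]
[0.65145453 0.19075054 0.0555    ]
[[198 197 199 201 201 201 200 200 197 199 197 191 183 168 158 140 124 113
  103  95 100 103 104  97  92  92  88  77  72  67  74  69  72  75  76  63
   46  36]
 [200 202 199 203 200 200 199 200 200 201 199 195 197 191 190 179 166 153
  134 119 105 105 101  97 105 108  98  80  67  69  70  68  71  72  70  60
   46  42]
 [203 202 202 202 200 199 199 201 201 199 199 200 199 196 196 194 190 184
  173 159 140 125 111 102  97  95  84  75  70  70  70  68  65  67  60  48
   37  37]
 [200 199 199 200 201 202 202 200 202 200 199 201 198 198 197 200 198 197
  191 187 176 165 149 130 102  86  76  70  69  64  71  67  63  59  48  42
   31  30]
 [199 203 201 200 201 199 202 203 199 201 202 202 202 199 196 198 199 196
  198 194 188 180 166 144 116  85  67  64  61  59  62  56  55  50  47  41
   37  37]
 [199 202 200 203 202 199 201 200 198 199 198 196 195 197
[... 1628 characters left out ...]
 102  98  94  90  83  80  79  76  72  77  77  69  65
   60  61]
 [ 98  86  77  70  73  74  81  82  84  84  87  89  89  97  98 102 104 104
  107 105 102 106 100  96  92  85  81  77  76  76  78  76  74  69  66  62
   57  55]
 [139 128 112  97  87  83  85  85  86  80  87  89  91  90 100 100 101 105
  104 103 104 102  95  88  81  75  72  73  75  74  74  73  70  62  61  63
   61  62]
 [152 141 121 106  94  87  85  86  85  85  84  82  83  89  88  90  97 100
  103  99  97  90  85  81  81  73  72  75  75  71  69  67  63  63  66  66
   67  67]
 [130 121 106  98  88  85  87  84  83  86  85  86  85  82  87  87  88  93
   96  93  80  83  77  75  74  76  75  75  76  72  71  70  69  80  94  95
   94  95]]
```

Emit:
{"api": "arm_command", "payload": {"deltas": "0.04 0 0.01 0;0.08 0 0.01 0;0.12 0 0.01 0;0.16 0 0.01 0;0.2 0 0.01 0;0.24 0 0.01 0;0.28 0 0.01 0;0.28 0 0.01 0"}}

```text
t: 12.7
position: [0.7423, 0.1658, 0.0463]
eef_rot: [-0.0, 0.197, 0.981, 0.0]
force: [0.6, 0.3, -1.4]
width: 0.315
grasp_force: 59.6
```

Emit:
{"api": "arm_command", "payload": {"deltas": "0.04 0 0 0;0.08 0 0 0;0.12 0 0 0;0.16 0 0 0;0.16 0 0 0;0.16 0 0 0"}}

```text
t: 13.3
position: [0.7253, 0.1726, 0.0464]
eef_rot: [0.0, 0.197, 0.98, 0.0]
force: [-0.0, 0.4, -1.2]
width: 0.312
grasp_force: 59.6
```

Emit:
{"api": "arm_command", "payload": {"deltas": "0 0 -0.03 0;0 0 -0.06 0;0 0 -0.09 0;0 0 -0.12 0;0 0 -0.15 0;0 0 -0.18 0;0 0 -0.18 0"}}

```text
t: 14.0
position: [0.7256, 0.1726, 0.0686]
eef_rot: [0.0, 0.197, 0.98, 0.0]
force: [0.3, 0.1, -2.6]
width: 0.309
grasp_force: 59.4
```

Emit:
{"api": "arm_command", "payload": {"deltas": "0 0 -0.03 0;0 0 -0.06 0;0 0 -0.09 0;0 0 -0.12 0;0 0 -0.15 0;0 0 -0.18 0;0 0 -0.21 0;0 0 -0.21 0"}}

```text
t: 14.8
position: [0.7257, 0.1725, 0.0939]
eef_rot: [0.001, 0.197, 0.98, 0.0]
force: [-0.1, 0.8, -2.0]
width: 0.316
grasp_force: 59.4
```

```bash
python3 shot.py a3 side 170 110 310 215
```

```text
14.9 [0.7257 0.1725 0.0934] 157.29 [ 0.1 -1.  -2.2] 0.31354108515007967 [-0.36  0.75  0.09  1.38 -0.07  1.02  0.92]
```

View pics/a3.png

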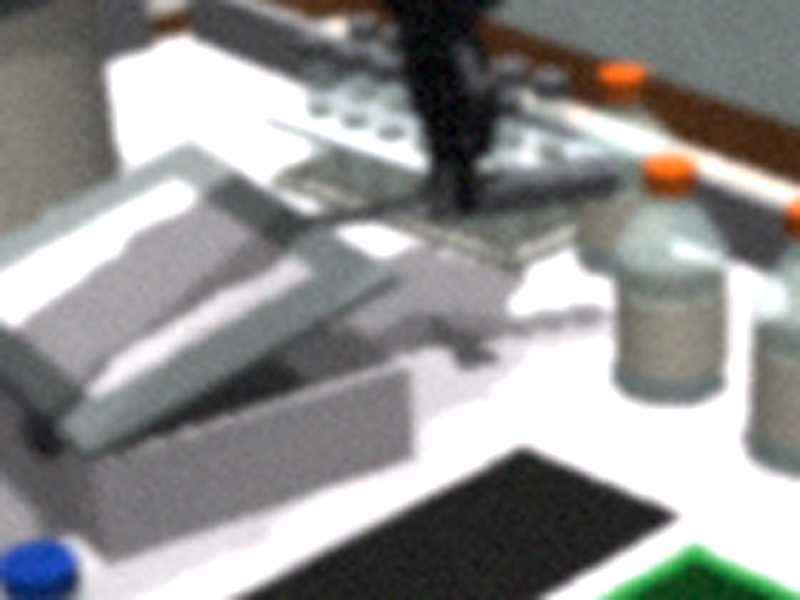

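Emit:
{"api": "arm_command", "payload": {"deltas": "0.03 -0.01 -0.08 0;0.06 -0.02 -0.16 0;0.09 -0.03 -0.24 0;0.13 -0.035 -0.32 0;0.17 -0.05 -0.37 0;0.22 -0.06 -0.42 0;0.26 -0.07 -0.475 0;0.3 -0.08 -0.52 0;0.35 -0.1 -0.57 0;0.4 -0.11 -0.617 0;0.4 -0.11 -0.617 0"}}

```text
t: 16.0
position: [0.6752, 0.1794, 0.1682]
eef_rot: [0.0, 0.196, 0.981, 0.0]
force: [1.0, 0.2, -1.3]
width: 0.31
grasp_force: 59.6
```

Emit:
{"api": "arm_command", "payload": {"deltas": "0.06 -0.015 -0.04 0;0.11 -0.03 -0.08 0;0.17 -0.05 -0.11 0;0.22 -0.06 -0.14 0;0.28 -0.08 -0.165 0;0.33 -0.09 -0.19 0;0.39 -0.11 -0.2 0;0.45 -0.12 -0.21 0;0.51 -0.14 -0.22 0;0.57 -0.155 -0.225 0;0.63 -0.17 -0.23 0;0.69 -0.19 -0.235 0;0.69 -0.19 -0.235 0"}}

```text
t: 17.3
position: [0.5894, 0.1901, 0.1953]
eef_rot: [-0.001, 0.196, 0.981, -0.0]
force: [-0.4, 0.5, -0.9]
width: 0.316
grasp_force: 59.6
```

```bash
python3 shot.py a4 side 120 60 310 215
```

```text
17.4 [0.5903 0.1898 0.1952] 157.32 [ 0.6  0.1 -0.9] 0.3124815535560963 [-0.46  0.46  0.09  1.64 -0.04  1.05  0.82]
```

View pics/a4.png

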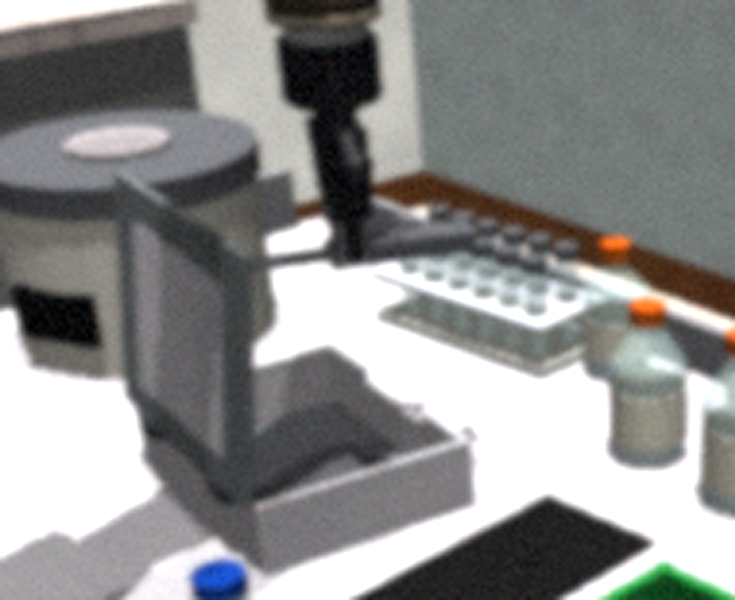

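Emit:
{"api": "arm_command", "payload": {"deltas": "0.05 -0.015 0 0;0.1 -0.03 0 0;0.15 -0.04 0.01 0;0.2 -0.055 0.02 0;0.25 -0.07 0.03 0;0.29 -0.08 0.03 0;0.29 -0.08 0.03 0"}}

```text
t: 18.1
position: [0.5539, 0.1946, 0.1916]
eef_rot: [-0.0, 0.196, 0.981, -0.0]
force: [0.2, 0.5, -1.2]
width: 0.311
grasp_force: 59.6
```

Emit:
{"api": "arm_command", "payload": {"deltas": "0.02 -0.005 0 0;0.04 -0.01 0 0;0.06 -0.015 0 0;0.06 -0.015 0 0"}}

```text
t: 18.5
position: [0.5501, 0.1947, 0.1926]
eef_rot: [0.002, 0.198, 0.98, 0.001]
force: [8.2, -1.7, -2.3]
width: 0.311
grasp_force: 59.5
```

Run:
```python
from p import *
plan([(.62,.175,.22,157.3,30),(.60,.08,.22,80),(.5213,-.010,.22,7.8),(.5213,-.010,.12,7.8,25),(.5213,-.010,.03,7.8,25)])
```

```text
row -0.601 0.074 -0.229 -0.0002  n 4  -> [0.62  0.175 0.22 ] 157.3
row -0.152 -0.794 0.0 0.2147  n 11  -> [0.6  0.08 0.22] 80.0
row -0.853 -0.516 0.0 0.2005  n 11  -> [ 0.5213 -0.01    0.22  ] 7.8
row 0.0 -0.0 0.834 0.0  n 6  -> [ 0.5213 -0.01    0.12  ] 7.8
row 0.0 -0.0 0.75 0.0  n 5  -> [ 0.5213 -0.01    0.03  ] 7.8
```

Emit:
{"api": "arm_command", "payload": {"deltas": "-0.15 0.02 -0.05 0;-0.3 0.04 -0.11 0;-0.45 0.055 -0.17 0;-0.6 0.074 -0.229 0;-0.6 0.074 -0.229 0;-0.6 0.074 -0.229 0"}}

```text
t: 19.1
position: [0.617, 0.1758, 0.2187]
eef_rot: [-0.0, 0.197, 0.98, -0.0]
force: [-0.2, 0.4, -1.8]
width: 0.314
grasp_force: 59.7
```

Emit:
{"api": "arm_command", "payload": {"deltas": "-0.015 -0.08 0 0.02;-0.03 -0.16 0 0.04;-0.045 -0.24 0 0.06;-0.06 -0.32 0 0.08;-0.075 -0.4 0 0.1;-0.09 -0.48 0 0.12;-0.11 -0.56 0 0.14;-0.12 -0.64 0 0.16;-0.14 -0.72 0 0.18;-0.152 -0.794 0 0.2;-0.152 -0.794 0 0.2147;-0.152 -0.794 0 0.2147;-0.152 -0.794 0 0.2147"}}

```text
t: 20.4
position: [0.5967, 0.0818, 0.2189]
eef_rot: [-0.0, 0.765, 0.644, -0.0]
force: [0.1, -0.7, -0.9]
width: 0.314
grasp_force: 59.6
```

Emit:
{"api": "arm_command", "payload": {"deltas": "-0.08 -0.05 0 0.02;-0.17 -0.1 0 0.04;-0.26 -0.15 0 0.06;-0.34 -0.2 0 0.08;-0.43 -0.26 0 0.1;-0.51 -0.31 0 0.12;-0.6 -0.36 0 0.14;-0.68 -0.41 0 0.16;-0.77 -0.46 0 0.18;-0.853 -0.516 0 0.2005;-0.853 -0.516 0 0.2005;-0.853 -0.516 0 0.2005;-0.853 -0.516 0 0.2005"}}

```text
t: 21.7
position: [0.5192, -0.0082, 0.2192]
eef_rot: [-0.0, 0.997, 0.071, 0.0]
force: [0.4, -1.1, -1.2]
width: 0.315
grasp_force: 59.6
```

Emit:
{"api": "arm_command", "payload": {"deltas": "0 0 0.2 0;0 0 0.4 0;0 0 0.6 0;0 0 0.834 0;0 0 0.834 0;0 0 0.834 0"}}

```text
t: 22.3
position: [0.519, -0.0091, 0.1193]
eef_rot: [0.0, 0.998, 0.069, -0.0]
force: [-0.1, 0.3, -1.4]
width: 0.313
grasp_force: 59.5
```

```bash
python3 shot.py a5 side 150 60 350 210; python3 -c "
from p import *
plan([(.5213,-.010,.03,7.8,25)])"
```

```text
22.4 [ 0.5198 -0.0091  0.1204] 7.88 [-0.2  0.1 -0.7] 0.3096774095169635 [-0.59  0.45  0.69  2.   -0.39  0.82 -1.11]
row 0.011 0.009 0.753 0.0002  n 5  -> [ 0.5213 -0.01    0.03  ] 7.8
```

View pics/a5.png

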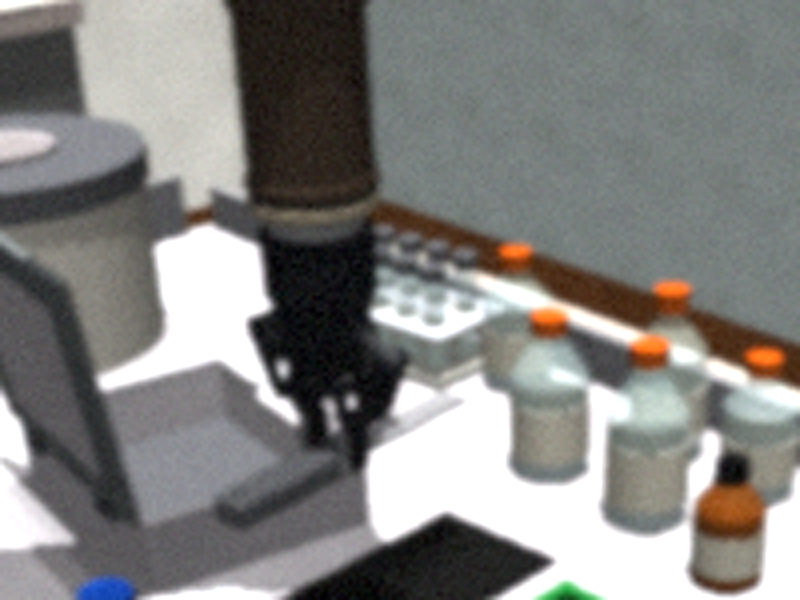

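Emit:
{"api": "arm_command", "payload": {"deltas": "0 0 0.2 0;0.01 0.01 0.4 0;0.01 0.01 0.6 0;0.01 0.01 0.753 0;0.01 0.01 0.753 0;0.01 0.01 0.753 0"}}

```text
t: 23.0
position: [0.521, -0.0102, 0.0299]
eef_rot: [-0.0, 0.998, 0.068, 0.001]
force: [-0.4, 0.2, -1.3]
width: 0.31
grasp_force: 59.6
```

Emit:
{"api": "arm_command", "payload": {"deltas": "0 0 0.05 0;0 0 0.1 0;0 0 0.13 0;0 0 0.16 0;0 0 0.18 0;0 0 0.18 0"}}

```text
t: 23.6
position: [0.5201, -0.0103, 0.0071]
eef_rot: [-0.0, 0.998, 0.068, -0.0]
force: [-0.4, 0.1, -1.1]
width: 0.317
grasp_force: 59.7
```

Emit:
{"api": "arm_command", "payload": {"deltas": "0 0 0 0;0 0 0 0;0 0 0 0;0 0 0 0;0 0 0 0;0 0 0 0;0 0 0 0;0 0 0 0", "hand": -1}}

```text
t: 24.4
position: [0.5201, -0.0101, 0.0072]
eef_rot: [-0.0, 0.998, 0.068, 0.0]
force: [-0.1, -0.2, -0.4]
width: 0.999
grasp_force: 0.0
```

Emit:
{"api": "arm_command", "payload": {"deltas": "0 0 -0.1 0;0 0 -0.3 0;0 0 -0.6 0;0 0 -0.9 0;0 0 -0.9 0;0 0 -0.9 0"}}

```text
t: 25.0
position: [0.5207, -0.0099, 0.1164]
eef_rot: [-0.0, 0.998, 0.068, 0.001]
force: [-0.3, -0.1, -0.5]
width: 0.996
grasp_force: 0.0
```

```bash
cat > sq.py <<'E'
from p import *
def squares(t,verbose=1):
    g=cv2.cvtColor(t['image'],cv2.COLOR_BGR2HSV)
    m=((g[...,1]<60)&(g[...,2]>95)).astype(np.uint8);m[:182]=0;m[258:]=0;m[:,:282]=0;m[:,354:]=0
    k,lab,st,c=cv2.connectedComponentsWithStats(m); out=[]
    for i in range(1,k):
        if st[i,4]<20: continue
        M=cv2.moments((lab==i).astype(np.uint8),True)
        th=.5*np.arctan2(2*M['mu11'],M['mu20']-M['mu02'])
        a=ray(t,*c[i],.029);b=ray(t,c[i][0]+10*np.cos(th),c[i][1]+10*np.sin(th),.029)
        az=np.degrees(np.arctan2((b-a)[1],(b-a)[0]));az=(az+90)%180-90
        if verbose: print(c[i].round(1),st[i,4],a.round(4)[:2],'az',az.round(1))
        out.append((a,az,st[i,4]))
    return out
if __name__=='__main__':
    t=get_image('top');squares(t);np.save('topnow.npy',t,allow_pickle=True)
    g=cv2.cvtColor(t['image'],cv2.COLOR_BGR2HSV)[...,2]; print(g[182:206,330:350])
E
python3 sq.py
```

```text
[339.  195.2] 156 [ 0.5604 -0.3573] az -8.6
[292.2 195.5] 68 [ 0.5566 -0.2091] az 84.7
[316.9 219.2] 170 [ 0.4826 -0.2879] az -1.4
[339.2 218.2] 65 [ 0.4873 -0.3582] az 43.3
[317.1 245.6] 167 [ 0.4002 -0.2892] az -1.8
[341.  243.1] 59 [ 0.4091 -0.3636] az -22.3
[[ 51  51  52  51  51  51  48  46  45  48  50  54  54  56  56  57  56  57
   55  46]
 [ 80  81  80  80  80  77  68  57  59  67  73  78  79  81  84  88  89  88
   81  64]
 [103 103 104 104 102  94  71  56  61  71  80  84  81  81  89 102 106 105
   98  81]
 [110 110 109 110 106  93  64  52  63  74  82  83  78  76  87 105 110 109
  107  95]
 [110 110 110 109 102  80  59  57  67  77  83  83  77  78  93 106 110 110
  108 100]
 [110 110 108 103  96  81  82  87  91  94  93  87  78  79  96 107 110 110
  109 100]
 [110 107  99  86  81  94 121 131 132 129 119 110  99  98 109 111 110 110
  109 100]
 [109 102  86  72  75 100 135 145 146 144 140 138 135 132 128 116 111 110
  109 101]
 [109 100  80  70  77 107 138 146 147 146 146 146 146 144 134 116 111 110
  109 101]
 [109 100  79  70  84 118 141 147 147 147 147 147 146 144 134 116 110 110
[... 502 characters left out ...]
 111 110
  109 100]
 [102  81  72  94 133 145 147 147 146 146 147 146 143 138 126 114 111 110
  110 101]
 [102  80  73  98 136 146 146 146 146 146 146 145 143 136 122 113 111 111
  109 100]
 [102  80  70  96 136 146 145 145 144 145 146 145 142 134 120 112 111 110
  109 100]
 [102  79  68  89 125 135 139 142 144 146 146 145 138 126 115 111 111 111
  110 100]
 [104  86  73  73  87  99 111 124 130 134 135 135 130 119 113 111 111 111
  110 100]
 [110 103  93  85  79  78  83  89  91  91  94 103 112 112 111 111 111 111
  109 101]
 [112 111 108 106 103  99  94  87  83  77  76  86 101 110 111 111 111 111
  110 100]
 [112 112 112 112 112 110 108 106 102  96  94  98 107 110 112 111 111 111
  109 101]]
```

Run:
```python
from p import *
q=plan([(.560,-.357,.12,-9),(.560,-.357,.05,-9,30),(.560,-.357,.0115,-9,25)])
print('--carry')
K=np.array([.541,.223]);f=np.array([.9914,-.1305]);l=np.array([.1305,.9914])
P=K+.025*f+.07*l
plan([(.560,-.357,.14,-9,30),(.56,0,.15,-7.5),(*P,.15,-7.5),(*P,.05,-7.5,30),(*P,.0135,-7.5,20)],q)
```

```text
row -0.021 0.97 -0.013 0.0156  n 4  -> [ 0.5333 -0.1255  0.117 ] 2.2
row 0.074 0.968 -0.013 0.0156  n 4  -> [ 0.5467 -0.2413  0.1185] -3.4
row 0.168 0.956 -0.012 0.0156  n 4  -> [ 0.56  -0.357  0.12 ] -9.0
row -0.0 0.0 0.583 -0.0  n 4  -> [ 0.56  -0.357  0.05 ] -9.0
row -0.0 0.0 0.321 -0.0  n 3  -> [ 0.56   -0.357   0.0115] -9.0
--carry
row -0.0 0.0 -0.535 -0.0  n 4  -> [ 0.56   -0.357   0.0757] -9.0
row -0.0 0.0 -0.536 -0.0  n 4  -> [ 0.56  -0.357  0.14 ] -9.0
row -0.155 -0.979 -0.028 -0.0014  n 4  -> [ 0.56   -0.238   0.1434] -8.5
row -0.147 -0.981 -0.028 -0.0014  n 4  -> [ 0.56   -0.119   0.1467] -8.0
row -0.138 -0.982 -0.027 -0.0014  n 4  -> [ 0.56 -0.    0.15] -7.5
row -0.064 -0.802 -0.0 0.0  n 4  -> [0.5649 0.0964 0.15  ] -7.5
row -0.063 -0.802 -0.0 0.0  n 4  -> [0.57   0.1928 0.15  ] -7.5
row -0.064 -0.801 -0.0 0.0  n 4  -> [0.5749 0.2891 0.15  ] -7.5
row 0.0 -0.0 0.833 0.0  n 5  -> [0.5749 0.2891 0.05  ] -7.5
row 0.0 -0.0 0.304 0.0  n 3  -> [0.5749 0.2891 0.0135] -7.5
```

Emit:
{"api": "arm_command", "payload": {"deltas": "-0.02 0.97 -0.01 0.0156;-0.02 0.97 -0.01 0.0156;-0.02 0.97 -0.01 0.0156;-0.02 0.97 -0.01 0.0156;-0.02 0.97 -0.01 0.0156", "hand": -0.2}}

```text
t: 25.55
position: [0.5327, -0.1255, 0.1153]
eef_rot: [-0.0, 1.0, 0.019, -0.001]
force: [0.8, 1.0, -0.5]
width: 0.601
grasp_force: 0.0
```

Emit:
{"api": "arm_command", "payload": {"deltas": "0.07 0.97 -0.01 0.0156;0.07 0.97 -0.01 0.0156;0.07 0.97 -0.01 0.0156;0.07 0.97 -0.01 0.0156;0.07 0.97 -0.01 0.0156"}}

```text
t: 26.05
position: [0.5464, -0.2398, 0.1167]
eef_rot: [-0.001, 1.0, -0.029, -0.001]
force: [-1.0, 0.9, -1.0]
width: 0.599
grasp_force: 0.0
```

Emit:
{"api": "arm_command", "payload": {"deltas": "0.17 0.96 -0.01 0.0156;0.17 0.96 -0.01 0.0156;0.17 0.96 -0.01 0.0156;0.17 0.96 -0.01 0.0156;0.17 0.96 -0.01 0.0156;0.17 0.96 -0.01 0.0156;0.17 0.96 -0.01 0.0156"}}

```text
t: 26.75
position: [0.5607, -0.3556, 0.1186]
eef_rot: [-0.001, 0.997, -0.077, -0.0]
force: [0.2, -0.4, 0.7]
width: 0.601
grasp_force: 0.0
```

Run:
```python
from p import *
print(pose(),state()['width']); plan([(.560,-.357,.05,-9,30),(.560,-.357,.0115,-9,25)])
```

```text
(array([ 0.56069884, -0.35558085,  0.11857478]), np.float64(-8.87208994856209)) 0.6008843356649878
row -0.004 0.013 0.571 0.0004  n 4  -> [ 0.56   -0.357   0.0501] -9.0
row 0.0 -0.0 0.321 -0.0  n 3  -> [ 0.56   -0.357   0.0115] -9.0
```

Emit:
{"api": "arm_command", "payload": {"deltas": "0 0.01 0.2 0;0 0.01 0.4 0;0 0.01 0.571 0;0 0.01 0.571 0;0 0.01 0.571 0"}}

```text
t: 27.25
position: [0.56, -0.3585, 0.0506]
eef_rot: [-0.0, 0.997, -0.078, -0.0]
force: [-0.1, 0.3, 0.5]
width: 0.597
grasp_force: 0.0
```

Emit:
{"api": "arm_command", "payload": {"deltas": "0 0 0.1 0;0 0 0.2 0;0 0 0.32 0;0 0 0.32 0;0 0 0.32 0"}}

```text
t: 27.75
position: [0.5594, -0.3592, 0.0112]
eef_rot: [-0.0, 0.997, -0.079, -0.001]
force: [0.2, 0.4, -0.3]
width: 0.602
grasp_force: 0.0
```

Emit:
{"api": "arm_command", "payload": {"deltas": "0 0 0 0;0 0 0 0;0 0 0 0;0 0 0 0;0 0 0 0;0 0 0 0;0 0 0 0", "hand": 1}}

```text
t: 28.45
position: [0.5601, -0.3596, 0.0125]
eef_rot: [0.0, 0.997, -0.079, 0.001]
force: [-0.2, 0.1, 6.1]
width: 0.368
grasp_force: 60.5
```

Emit:
{"api": "arm_command", "payload": {"deltas": "0 0 -0.2 0;0 0 -0.5 0;0 0 -0.8 0;0 0 -1 0;0 0 -1 0;0 0 -1 0"}}

```text
t: 29.05
position: [0.5598, -0.3589, 0.1317]
eef_rot: [-0.0, 0.997, -0.079, 0.0]
force: [0.0, 0.4, -0.9]
width: 0.363
grasp_force: 59.9
```

Emit:
{"api": "arm_command", "payload": {"deltas": "-0.15 -0.98 -0.1 0;-0.15 -0.98 -0.1 0;-0.15 -0.98 -0.1 0;-0.15 -0.98 -0.1 0;-0.15 -0.98 -0.1 0"}}

```text
t: 29.55
position: [0.56, -0.2397, 0.1427]
eef_rot: [-0.0, 0.997, -0.078, -0.001]
force: [0.3, -0.8, -0.4]
width: 0.363
grasp_force: 59.9
```

Emit:
{"api": "arm_command", "payload": {"deltas": "-0.15 -0.98 0 0;-0.15 -0.98 0 0;-0.15 -0.98 0 0;-0.15 -0.98 0 0;-0.15 -0.98 0 0"}}

```text
t: 30.05
position: [0.5608, -0.1228, 0.1435]
eef_rot: [0.001, 0.997, -0.079, -0.0]
force: [0.3, -0.2, -0.7]
width: 0.361
grasp_force: 59.9
```

Emit:
{"api": "arm_command", "payload": {"deltas": "-0.15 -0.98 0 -0.004;-0.15 -0.98 0 -0.004;-0.15 -0.98 0 -0.004;-0.15 -0.98 0 -0.004;-0.15 -0.98 0 -0.004"}}

```text
t: 30.55
position: [0.562, -0.0047, 0.1438]
eef_rot: [0.001, 0.998, -0.067, 0.0]
force: [0.1, 0.2, 0.4]
width: 0.361
grasp_force: 59.9
```

Emit:
{"api": "arm_command", "payload": {"deltas": "-0.06 -0.8 0 0;-0.06 -0.8 0 0;-0.06 -0.8 0 0;-0.06 -0.8 0 0;-0.06 -0.8 0 0"}}

```text
t: 31.05
position: [0.5677, 0.0905, 0.144]
eef_rot: [0.001, 0.998, -0.068, 0.0]
force: [0.1, -0.2, -0.5]
width: 0.365
grasp_force: 60.0
```

Emit:
{"api": "arm_command", "payload": {"deltas": "-0.06 -0.8 0 0;-0.06 -0.8 0 0;-0.06 -0.8 0 0;-0.06 -0.8 0 0;-0.06 -0.8 0 0"}}

```text
t: 31.55
position: [0.5733, 0.187, 0.1441]
eef_rot: [0.0, 0.998, -0.068, 0.0]
force: [0.7, -0.6, -1.4]
width: 0.36
grasp_force: 60.0
```

Emit:
{"api": "arm_command", "payload": {"deltas": "-0.06 -0.8 0 0;-0.06 -0.8 0 0;-0.06 -0.8 0 0;-0.06 -0.8 0 0;-0.06 -0.8 0 0;-0.06 -0.8 0 0"}}

```text
t: 32.15
position: [0.579, 0.2835, 0.1442]
eef_rot: [0.0, 0.998, -0.068, 0.0]
force: [0.3, -0.0, -0.3]
width: 0.365
grasp_force: 60.0
```

```bash
python3 shot.py a6
python3 - <<'E'
from sq import *
t=np.load('topa6.npy',allow_pickle=True).item(); squares(t)
K=np.array([.541,.223]);f=np.array([.9914,-.1305]);l=np.array([.1305,.9914])
P=K+.025*f+.07*l
plan([(*P,.05,-7.5,30),(*P,.0145,-7.5,20)])
E
```

```text
32.25 [0.5787 0.2844 0.1441] -7.72 [ 0.5 -0.1 -0.1] 0.3593966260014491 [-1.02  0.64  0.77  1.67 -0.5   1.04 -1.79]
[292.7 195.6] 50 [ 0.5563 -0.2105] az 58.7
[317.1 219.1] 157 [ 0.483  -0.2885] az -3.5
[339.3 218.1] 50 [ 0.4874 -0.3584] az 24.6
[317.5 245.5] 157 [ 0.4006 -0.2902] az 1.4
[341.4 243.3] 44 [ 0.4086 -0.365 ] az -23.7
row -0.037 -0.035 0.784 -0.0006  n 5  -> [0.5749 0.2892 0.0501] -7.5
row 0.0 0.0 0.296 -0.0  n 3  -> [0.5749 0.2892 0.0145] -7.5
```

View pics/a6.png

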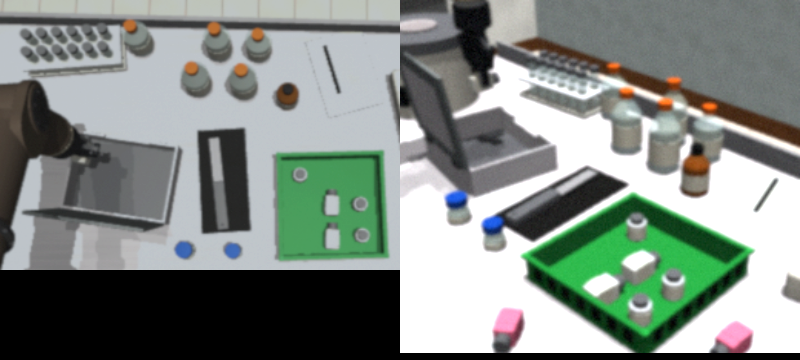

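The first bottle is out and in the gripper over the case. The blade lies on the mat and the lid stands open. The two remaining white squares are at (317,219) and (317,245).

Emit:
{"api": "arm_command", "payload": {"deltas": "-0.02 -0.02 0.2 0;-0.04 -0.035 0.4 0;-0.04 -0.035 0.6 0;-0.04 -0.035 0.784 0;-0.04 -0.035 0.784 0;-0.04 -0.035 0.784 0"}}

```text
t: 32.85
position: [0.5744, 0.2902, 0.0502]
eef_rot: [0.0, 0.998, -0.067, -0.0]
force: [0.4, -0.5, 0.1]
width: 0.362
grasp_force: 60.0
```

Emit:
{"api": "arm_command", "payload": {"deltas": "0 0 0.1 0;0 0 0.2 0;0 0 0.29 0;0 0 0.29 0;0 0 0.29 0"}}

```text
t: 33.35
position: [0.574, 0.2907, 0.0146]
eef_rot: [0.0, 0.998, -0.066, -0.0]
force: [0.5, -1.1, 0.1]
width: 0.364
grasp_force: 60.0
```

Emit:
{"api": "arm_command", "payload": {"deltas": "0 0 0 0;0 0 0 0;0 0 0 0;0 0 0 0;0 0 0 0", "hand": -0.2}}

```text
t: 33.85
position: [0.5744, 0.291, 0.0153]
eef_rot: [-0.0, 0.998, -0.066, 0.0]
force: [-0.6, 0.3, 1.6]
width: 0.598
grasp_force: 0.5
```

Emit:
{"api": "arm_command", "payload": {"deltas": "0 0 -0.2 0;0 0 -0.5 0;0 0 -0.8 0;0 0 -1 0;0 0 -1 0;0 0 -1 0"}}

```text
t: 34.45
position: [0.5742, 0.2911, 0.1352]
eef_rot: [-0.0, 0.998, -0.066, 0.0]
force: [-1.2, 0.5, -0.0]
width: 0.599
grasp_force: 0.0
```

Run:
```python
from p import *
q=plan([(.57,.16,.14,-7.5),(.56,0,.14,-4),(.483,-.288,.12,-2),(.483,-.288,.05,-2,30),(.483,-.288,.0125,-2,25)])
```

```text
row 0.055 0.544 -0.02 -0.0001  n 3  -> [0.5721 0.2255 0.1376] -7.5
row 0.054 0.543 -0.02 -0.0001  n 3  -> [0.57 0.16 0.14] -7.5
row 0.046 0.667 -0.0 -0.0049  n 3  -> [0.565 0.08  0.14 ] -5.7
row 0.025 0.667 -0.0 -0.0048  n 3  -> [0.56 0.   0.14] -4.0
row -0.157 0.813 0.056 -0.0019  n 4  -> [ 0.5344 -0.096   0.1333] -3.3
row -0.167 0.811 0.055 -0.0018  n 4  -> [ 0.5087 -0.192   0.1267] -2.7
row -0.177 0.809 0.056 -0.0019  n 4  -> [ 0.483 -0.288  0.12 ] -2.0
row -0.0 0.0 0.583 0.0  n 4  -> [ 0.483 -0.288  0.05 ] -2.0
row -0.0 0.0 0.312 0.0  n 3  -> [ 0.483  -0.288   0.0126] -2.0
```

Emit:
{"api": "arm_command", "payload": {"deltas": "0.1 0.97 -0.03 0;0.1 0.97 -0.03 0;0.1 0.97 -0.03 0;0.1 0.97 -0.03 0;0.1 0.97 -0.03 0"}}

```text
t: 34.95
position: [0.5702, 0.1744, 0.1377]
eef_rot: [-0.0, 0.998, -0.066, -0.001]
force: [-0.6, 1.3, -0.1]
width: 0.601
grasp_force: 0.0
```

Emit:
{"api": "arm_command", "payload": {"deltas": "0.05 0.97 0 -0.008;0.05 0.97 0 -0.008;0.05 0.97 0 -0.008;0.05 0.97 0 -0.008;0.05 0.97 0 -0.008"}}

```text
t: 35.45
position: [0.5614, 0.0597, 0.1381]
eef_rot: [-0.0, 0.999, -0.04, -0.0]
force: [-0.8, 1.3, -0.5]
width: 0.601
grasp_force: 0.0
```

Emit:
{"api": "arm_command", "payload": {"deltas": "-0.16 0.97 0 -0.007;-0.16 0.97 0 -0.007;-0.16 0.97 0 -0.007;-0.16 0.97 0 -0.007;-0.16 0.97 0 -0.007"}}

```text
t: 35.95
position: [0.5334, -0.0544, 0.1382]
eef_rot: [-0.0, 1.0, -0.018, -0.0]
force: [0.1, -0.0, -0.4]
width: 0.597
grasp_force: 0.0
```

Emit:
{"api": "arm_command", "payload": {"deltas": "-0.25 0.97 0 0;-0.25 0.97 0 0;-0.25 0.97 0 0;-0.25 0.97 0 0;-0.25 0.97 0 0"}}

```text
t: 36.45
position: [0.4994, -0.1697, 0.1382]
eef_rot: [-0.0, 1.0, -0.018, -0.0]
force: [1.1, -0.1, -0.0]
width: 0.598
grasp_force: 0.0
```

Run:
```python
from sq import *
squares(get_image('top'))
q=plan([(.483,-.288,.12,-2),(.483,-.288,.05,-2,30),(.483,-.288,.0125,-2,25)])
```

```text
[316.9 219.2] 174 [ 0.4826 -0.2879] az -0.4
[339.1 218.1] 69 [ 0.4875 -0.3576] az 31.3
[317.1 245.6] 169 [ 0.4001 -0.289 ] az -2.2
[340.9 243. ] 61 [ 0.4095 -0.3635] az -27.1
row -0.103 0.994 0.151 0.0001  n 4  -> [ 0.483 -0.288  0.12 ] -2.0
row -0.0 0.0 0.584 -0.0  n 4  -> [ 0.483  -0.288   0.0499] -2.0
row -0.0 0.0 0.312 -0.0  n 3  -> [ 0.483  -0.288   0.0125] -2.0
```

Emit:
{"api": "arm_command", "payload": {"deltas": "-0.1 0.99 0.15 0;-0.1 0.99 0.15 0;-0.1 0.99 0.15 0;-0.1 0.99 0.15 0;-0.1 0.99 0.15 0;-0.1 0.99 0.15 0;-0.1 0.99 0.15 0"}}

```text
t: 37.2
position: [0.4827, -0.2881, 0.1205]
eef_rot: [-0.0, 1.0, -0.017, 0.0]
force: [-0.2, 0.3, 0.2]
width: 0.6
grasp_force: 0.0
```

Emit:
{"api": "arm_command", "payload": {"deltas": "0 0 0.2 0;0 0 0.4 0;0 0 0.58 0;0 0 0.58 0;0 0 0.58 0"}}

```text
t: 37.7
position: [0.482, -0.2896, 0.0513]
eef_rot: [-0.0, 1.0, -0.019, -0.0]
force: [-0.7, -0.0, -0.1]
width: 0.602
grasp_force: 0.0
```

Emit:
{"api": "arm_command", "payload": {"deltas": "0 0 0.1 0;0 0 0.2 0;0 0 0.31 0;0 0 0.31 0;0 0 0.31 0"}}

```text
t: 38.2
position: [0.4813, -0.2902, 0.0133]
eef_rot: [-0.0, 1.0, -0.019, -0.0]
force: [0.4, 0.2, 0.8]
width: 0.599
grasp_force: 0.0
```

Emit:
{"api": "arm_command", "payload": {"deltas": "0 0 0 0;0 0 0 0;0 0 0 0;0 0 0 0;0 0 0 0;0 0 0 0;0 0 0 0", "hand": 1}}

```text
t: 38.9
position: [0.482, -0.2905, 0.0143]
eef_rot: [0.0, 1.0, -0.019, 0.0]
force: [-1.2, -0.2, 6.2]
width: 0.363
grasp_force: 60.2
```

Emit:
{"api": "arm_command", "payload": {"deltas": "0 0 -0.2 0;0 0 -0.5 0;0 0 -0.8 0;0 0 -1 0;0 0 -1 0;0 0 -1 0"}}

```text
t: 39.5
position: [0.4819, -0.2899, 0.1338]
eef_rot: [-0.0, 1.0, -0.019, 0.0]
force: [0.2, 1.2, -0.1]
width: 0.362
grasp_force: 59.7
```

Run:
```python
from p import *
print(state()['width'],state()['t'])
K=np.array([.541,.223]);f=np.array([.9914,-.1305]);l=np.array([.1305,.9914])
P=K+.025*f
q=plan([(*P,.144,-7.5),(*P,.05,-7.5,30),(*P,.0145,-7.5,20)])
```

```text
0.36237327981380124 39.5
row 0.108 -0.854 -0.017 0.003  n 4  -> [ 0.4987 -0.188   0.1359] -3.2
row 0.092 -0.856 -0.017 0.003  n 4  -> [ 0.5155 -0.086   0.1379] -4.3
row 0.075 -0.857 -0.017 0.0029  n 4  -> [0.5323 0.0159 0.14  ] -5.4
row 0.06 -0.859 -0.017 0.003  n 4  -> [0.5491 0.1178 0.142 ] -6.4
row 0.043 -0.86 -0.017 0.0029  n 4  -> [0.5658 0.2198 0.144 ] -7.5
row 0.0 0.0 0.784 0.0  n 5  -> [0.5658 0.2198 0.05  ] -7.5
row 0.0 0.0 0.295 0.0  n 3  -> [0.5658 0.2198 0.0146] -7.5
```

Emit:
{"api": "arm_command", "payload": {"deltas": "0.11 -0.85 -0.05 0.003;0.11 -0.85 -0.05 0.003;0.11 -0.85 -0.05 0.003;0.11 -0.85 -0.05 0.003;0.11 -0.85 -0.05 0.003"}}

```text
t: 40.0
position: [0.4981, -0.1895, 0.139]
eef_rot: [0.0, 1.0, -0.029, -0.001]
force: [0.1, 0.2, -0.6]
width: 0.36
grasp_force: 59.7
```

Emit:
{"api": "arm_command", "payload": {"deltas": "0.09 -0.856 -0.03 0.003;0.09 -0.856 -0.03 0.003;0.09 -0.856 -0.03 0.003;0.09 -0.856 -0.03 0.003;0.09 -0.856 -0.03 0.003"}}

```text
t: 40.5
position: [0.515, -0.0891, 0.1433]
eef_rot: [0.001, 0.999, -0.039, -0.0]
force: [-0.2, -0.6, -0.2]
width: 0.362
grasp_force: 59.8
```

Emit:
{"api": "arm_command", "payload": {"deltas": "0.075 -0.857 0 0.003;0.075 -0.857 0 0.003;0.075 -0.857 0 0.003;0.075 -0.857 0 0.003;0.075 -0.857 0 0.003"}}

```text
t: 41.0
position: [0.532, 0.0123, 0.1434]
eef_rot: [0.001, 0.999, -0.049, 0.0]
force: [0.9, -0.8, -0.3]
width: 0.368
grasp_force: 59.8
```

Emit:
{"api": "arm_command", "payload": {"deltas": "0.06 -0.859 0 0.003;0.06 -0.859 0 0.003;0.06 -0.859 0 0.003;0.06 -0.859 0 0.003;0.06 -0.859 0 0.003"}}

```text
t: 41.5
position: [0.5491, 0.114, 0.1435]
eef_rot: [0.001, 0.998, -0.058, 0.0]
force: [-0.0, 0.1, -0.2]
width: 0.362
grasp_force: 59.8
```

Emit:
{"api": "arm_command", "payload": {"deltas": "0.04 -0.86 0 0.003;0.04 -0.86 0 0.003;0.04 -0.86 0 0.003;0.04 -0.86 0 0.003;0.04 -0.86 0 0.003;0.04 -0.86 0 0.003"}}

```text
t: 42.1
position: [0.5658, 0.2161, 0.1437]
eef_rot: [0.0, 0.998, -0.068, 0.0]
force: [-0.1, 0.4, 0.2]
width: 0.361
grasp_force: 59.8
```

Run:
```python
from sq import *
t=get_image('top'); squares(t); print(state()['width'],state()['t'])
K=np.array([.541,.223]);f=np.array([.9914,-.1305]);l=np.array([.1305,.9914])
P=K+.025*f
q=plan([(*P,.05,-7.5,30),(*P,.0145,-7.5,20)])
q=plan([(*P,.134,-7.5),(.4,-.289,.12,-2)],q)
```

```text
[292.7 195.5] 51 [ 0.5565 -0.2107] az 61.0
[339.3 218.2] 53 [ 0.4873 -0.3583] az 27.9
[317.3 245.5] 163 [ 0.4003 -0.2896] az -0.8
[341.3 243.4] 47 [ 0.4082 -0.3648] az -23.8
0.36184333005255903 42.15
row -0.003 -0.026 0.781 -0.0008  n 5  -> [0.5658 0.2197 0.05  ] -7.5
row -0.0 -0.0 0.296 0.0  n 3  -> [0.5658 0.2197 0.0145] -7.5
row -0.0 -0.0 -0.498 0.0  n 3  -> [0.5658 0.2197 0.0742] -7.5
row -0.0 -0.0 -0.498 0.0  n 3  -> [0.5658 0.2197 0.134 ] -7.5
row -0.163 0.877 0.023 -0.0031  n 4  -> [0.5327 0.1179 0.1312] -6.4
row -0.181 0.873 0.023 -0.003  n 4  -> [0.4995 0.0162 0.1285] -5.3
row -0.197 0.87 0.023 -0.0031  n 4  -> [ 0.4663 -0.0856  0.1257] -4.2
row -0.214 0.866 0.024 -0.003  n 4  -> [ 0.4331 -0.1873  0.1228] -3.1
row -0.23 0.861 0.023 -0.0031  n 4  -> [ 0.4    -0.289   0.1201] -2.0
```

Emit:
{"api": "arm_command", "payload": {"deltas": "0 -0.025 0.2 0;0 -0.025 0.4 0;0 -0.025 0.6 0;0 -0.025 0.78 0;0 -0.025 0.78 0;0 -0.025 0.78 0"}}

```text
t: 42.75
position: [0.5662, 0.2209, 0.0503]
eef_rot: [0.0, 0.998, -0.067, -0.0]
force: [-0.2, 1.1, -0.1]
width: 0.363
grasp_force: 59.8
```

Emit:
{"api": "arm_command", "payload": {"deltas": "0 0 0.1 0;0 0 0.2 0;0 0 0.29 0;0 0 0.29 0;0 0 0.29 0"}}

```text
t: 43.25
position: [0.5657, 0.2218, 0.0144]
eef_rot: [0.0, 0.998, -0.066, -0.0]
force: [-0.4, -0.7, -0.5]
width: 0.36
grasp_force: 60.6
```

Emit:
{"api": "arm_command", "payload": {"deltas": "0 0 0 0;0 0 0 0;0 0 0 0;0 0 0 0;0 0 0 0", "hand": -0.2}}

```text
t: 43.75
position: [0.566, 0.222, 0.015]
eef_rot: [-0.0, 0.998, -0.066, 0.0]
force: [-0.2, 0.4, 0.3]
width: 0.601
grasp_force: 0.0
```

Emit:
{"api": "arm_command", "payload": {"deltas": "0 0 -0.2 0;0 0 -0.5 0;0 0 -0.8 0;0 0 -1 0;0 0 -1 0;0 0 -1 0"}}

```text
t: 44.35
position: [0.566, 0.2223, 0.1352]
eef_rot: [-0.0, 0.998, -0.066, 0.0]
force: [-0.5, -0.6, -0.3]
width: 0.599
grasp_force: 0.0
```

Emit:
{"api": "arm_command", "payload": {"deltas": "-0.163 0.877 0.02 -0.003;-0.163 0.877 0.02 -0.003;-0.163 0.877 0.02 -0.003;-0.163 0.877 0.02 -0.003;-0.163 0.877 0.02 -0.003"}}

```text
t: 44.85
position: [0.5326, 0.1213, 0.1319]
eef_rot: [-0.0, 0.998, -0.056, -0.0]
force: [0.6, 0.5, 0.1]
width: 0.599
grasp_force: 0.0
```

Emit:
{"api": "arm_command", "payload": {"deltas": "-0.18 0.873 0.02 -0.003;-0.18 0.873 0.02 -0.003;-0.18 0.873 0.02 -0.003;-0.18 0.873 0.02 -0.003;-0.18 0.873 0.02 -0.003"}}

```text
t: 45.35
position: [0.5002, 0.0206, 0.1299]
eef_rot: [-0.0, 0.999, -0.046, 0.0]
force: [0.8, 0.8, -0.6]
width: 0.601
grasp_force: 0.0
```

Emit:
{"api": "arm_command", "payload": {"deltas": "-0.197 0.87 0.02 -0.003;-0.197 0.87 0.02 -0.003;-0.197 0.87 0.02 -0.003;-0.197 0.87 0.02 -0.003;-0.197 0.87 0.02 -0.003"}}

```text
t: 45.85
position: [0.467, -0.0811, 0.1276]
eef_rot: [-0.0, 0.999, -0.037, 0.0]
force: [-0.4, 0.9, 0.6]
width: 0.6
grasp_force: 0.0
```

Emit:
{"api": "arm_command", "payload": {"deltas": "-0.214 0.866 0.02 -0.003;-0.214 0.866 0.02 -0.003;-0.214 0.866 0.02 -0.003;-0.214 0.866 0.02 -0.003;-0.214 0.866 0.02 -0.003"}}

```text
t: 46.35
position: [0.4336, -0.1827, 0.1251]
eef_rot: [-0.0, 1.0, -0.027, -0.0]
force: [0.5, 0.6, -0.6]
width: 0.603
grasp_force: 0.0
```

```bash
python3 shot.py a7;python3 - <<'E'
from sq import *
t=np.load('topa7.npy',allow_pickle=True).item(); squares(t)
q=plan([(.4002,-.2893,.12,-2),(.4002,-.2893,.05,-2,30),(.4002,-.2893,.0125,-2,25)])
E
```

```text
46.45 [ 0.4335 -0.1826  0.1251] -3.05 [0.8 0.6 0.1] 0.6006104721307463 [-0.32  0.39  0.8   2.11 -0.4   0.79 -0.9 ]
[295.2 194. ] 26 [ 0.5615 -0.2186] az 30.1
[339.1 218.1] 64 [ 0.4876 -0.3578] az 36.7
[317.1 245.6] 167 [ 0.4002 -0.2892] az -1.8
[340.9 243. ] 60 [ 0.4094 -0.3634] az -21.4
row -0.23 0.903 0.043 -0.0029  n 4  -> [ 0.4002 -0.2893  0.1199] -2.0
row 0.0 -0.0 0.583 -0.0  n 4  -> [ 0.4002 -0.2893  0.05  ] -2.0
row 0.0 -0.0 0.312 -0.0  n 3  -> [ 0.4002 -0.2893  0.0125] -2.0
```

View pics/a7.png

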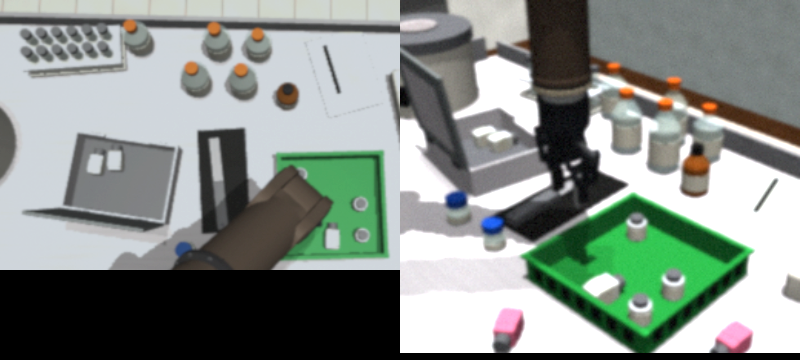

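Two squares lie in the case at (95,163) and (114,160) in this view, and the last one is at (332,236). Next I take that one.

Emit:
{"api": "arm_command", "payload": {"deltas": "-0.23 0.9 0.04 -0.003;-0.23 0.9 0.04 -0.003;-0.23 0.9 0.04 -0.003;-0.23 0.9 0.04 -0.003;-0.23 0.9 0.04 -0.003;-0.23 0.9 0.04 -0.003;-0.23 0.9 0.04 -0.003"}}

```text
t: 47.15
position: [0.3996, -0.2894, 0.1204]
eef_rot: [-0.0, 1.0, -0.018, -0.0]
force: [0.5, -0.6, 0.2]
width: 0.598
grasp_force: 0.0
```

Emit:
{"api": "arm_command", "payload": {"deltas": "0 0 0.2 0;0 0 0.4 0;0 0 0.58 0;0 0 0.58 0;0 0 0.58 0"}}

```text
t: 47.65
position: [0.3989, -0.2906, 0.0512]
eef_rot: [-0.0, 1.0, -0.019, -0.0]
force: [0.9, 0.6, 0.5]
width: 0.593
grasp_force: 0.0
```

Emit:
{"api": "arm_command", "payload": {"deltas": "0 0 0.1 0;0 0 0.2 0;0 0 0.31 0;0 0 0.31 0;0 0 0.31 0"}}

```text
t: 48.15
position: [0.3983, -0.291, 0.0133]
eef_rot: [-0.0, 1.0, -0.019, -0.001]
force: [0.1, -0.0, 0.3]
width: 0.6
grasp_force: 0.0
```

Emit:
{"api": "arm_command", "payload": {"deltas": "0 0 0 0;0 0 0 0;0 0 0 0;0 0 0 0;0 0 0 0;0 0 0 0;0 0 0 0", "hand": 1}}

```text
t: 48.85
position: [0.399, -0.2913, 0.0142]
eef_rot: [0.0, 1.0, -0.019, 0.0]
force: [-1.5, -0.5, 5.8]
width: 0.363
grasp_force: 59.8
```

Emit:
{"api": "arm_command", "payload": {"deltas": "0 0 -0.2 0;0 0 -0.5 0;0 0 -0.8 0;0 0 -1 0;0 0 -1 0;0 0 -1 0"}}

```text
t: 49.45
position: [0.3991, -0.2907, 0.1339]
eef_rot: [-0.0, 1.0, -0.019, 0.001]
force: [-0.7, 0.8, -1.1]
width: 0.355
grasp_force: 59.5
```

Run:
```python
from p import *
print(state()['width'],state()['t'])
t=np.load('topa7.npy',allow_pickle=True).item()
g=cv2.cvtColor(t['image'],cv2.COLOR_BGR2GRAY);sub=(g[165:230,115:195]>118).astype(np.uint8)
k,_,s,c=cv2.connectedComponentsWithStats(sub)
for i in range(1,k):
    if s[i,4]>40: print('in case',(c[i]+[115,165]).round(1),s[i,4],ray(t,*(c[i]+[115,165]),.03).round(3))
K=np.array([.541,.223]);f=np.array([.9914,-.1305]);l=np.array([.1305,.9914])
P=K+.025*f-.07*l; print(P)
q=plan([(*P,.144,-7.5),(*P,.05,-7.5,30),(*P,.0145,-7.5,20)])
```

```text
0.3554094477449641 49.45
in case [116. 172.] 50 [0.621 0.349 0.03 ]
in case [173.5 167.7] 302 [0.638 0.168 0.03 ]
in case [148.1 184.4] 136 [0.583 0.246 0.03 ]
in case [133.1 187. ] 140 [0.574 0.292 0.03 ]
in case [190.5 207.6] 67 [0.512 0.109 0.03 ]
in case [146.2 225.9] 49 [0.452 0.244 0.03 ]
[0.55665   0.1503395]
row 0.294 -0.931 -0.021 0.0037  n 4  -> [ 0.4385 -0.1804  0.1364] -3.5
row 0.272 -0.937 -0.021 0.0037  n 4  -> [ 0.4779 -0.0702  0.1389] -4.8
row 0.25 -0.943 -0.021 0.0037  n 4  -> [0.5173 0.0401 0.1414] -6.1
row 0.228 -0.949 -0.021 0.0038  n 4  -> [0.5567 0.1504 0.144 ] -7.5
row -0.0 0.0 0.783 -0.0  n 5  -> [0.5567 0.1504 0.05  ] -7.5
row -0.0 0.0 0.296 -0.0  n 3  -> [0.5567 0.1504 0.0145] -7.5
```

Emit:
{"api": "arm_command", "payload": {"deltas": "0.294 -0.93 -0.06 0.004;0.294 -0.93 -0.06 0.004;0.294 -0.93 -0.06 0.004;0.294 -0.93 -0.06 0.004;0.294 -0.93 -0.06 0.004"}}

```text
t: 49.95
position: [0.4376, -0.1808, 0.1401]
eef_rot: [0.0, 1.0, -0.031, -0.001]
force: [-0.3, -0.4, -0.2]
width: 0.362
grasp_force: 59.6
```

Emit:
{"api": "arm_command", "payload": {"deltas": "0.272 -0.937 -0.02 0.004;0.272 -0.937 -0.02 0.004;0.272 -0.937 -0.02 0.004;0.272 -0.937 -0.02 0.004;0.272 -0.937 -0.02 0.004"}}

```text
t: 50.45
position: [0.4774, -0.0723, 0.143]
eef_rot: [0.0, 0.999, -0.045, -0.0]
force: [-0.6, -1.2, 0.0]
width: 0.366
grasp_force: 59.7
```

Emit:
{"api": "arm_command", "payload": {"deltas": "0.25 -0.943 0 0.004;0.25 -0.943 0 0.004;0.25 -0.943 0 0.004;0.25 -0.943 0 0.004;0.25 -0.943 0 0.004"}}

```text
t: 50.95
position: [0.5174, 0.0369, 0.1432]
eef_rot: [0.001, 0.998, -0.058, -0.0]
force: [0.7, 0.4, -0.2]
width: 0.364
grasp_force: 59.8
```

Emit:
{"api": "arm_command", "payload": {"deltas": "0.228 -0.949 0 0.003;0.228 -0.949 0 0.003;0.228 -0.949 0 0.003;0.228 -0.949 0 0.003;0.228 -0.949 0 0.003;0.228 -0.949 0 0.003"}}

```text
t: 51.55
position: [0.5576, 0.1463, 0.1436]
eef_rot: [0.0, 0.998, -0.068, -0.0]
force: [0.1, -0.4, -0.0]
width: 0.362
grasp_force: 59.8
```

Run:
```python
from sq import *
t=get_image('top'); squares(t); print(state()['width'],state()['t'])
q=plan([(.5567,.150,.05,-7.5,30),(.5567,.150,.0145,-7.5,20)])
```

```text
[292.8 195.6] 53 [ 0.5563 -0.2108] az 59.7
[339.2 218.1] 57 [ 0.4875 -0.3579] az 36.7
[340.9 243. ] 54 [ 0.4093 -0.3633] az -21.4
0.3638101329593968 51.6
row -0.011 -0.026 0.78 -0.0008  n 5  -> [0.5567 0.1499 0.05  ] -7.5
row -0.0 -0.0 0.296 -0.0  n 3  -> [0.5567 0.1499 0.0145] -7.5
```

Emit:
{"api": "arm_command", "payload": {"deltas": "-0.01 -0.026 0.2 0;-0.01 -0.026 0.4 0;-0.01 -0.026 0.6 0;-0.01 -0.026 0.78 0;-0.01 -0.026 0.78 0;-0.01 -0.026 0.78 0"}}

```text
t: 52.2
position: [0.5572, 0.1514, 0.0503]
eef_rot: [0.0, 0.998, -0.067, -0.0]
force: [0.4, 0.7, -0.3]
width: 0.361
grasp_force: 59.8
```

Emit:
{"api": "arm_command", "payload": {"deltas": "0 0 0.1 0;0 0 0.2 0;0 0 0.29 0;0 0 0.29 0;0 0 0.29 0"}}

```text
t: 52.7
position: [0.5569, 0.1525, 0.0144]
eef_rot: [0.0, 0.998, -0.066, -0.0]
force: [-0.4, -0.6, 0.0]
width: 0.36
grasp_force: 59.9
```

Emit:
{"api": "arm_command", "payload": {"deltas": "0 0 0 0;0 0 0 0;0 0 0 0;0 0 0 0;0 0 0 0", "hand": -0.2}}

```text
t: 53.2
position: [0.5571, 0.1527, 0.015]
eef_rot: [-0.0, 0.998, -0.066, 0.0]
force: [-0.2, 0.1, 1.5]
width: 0.604
grasp_force: 0.0
```

Emit:
{"api": "arm_command", "payload": {"deltas": "0 0 -0.2 0;0 0 -0.5 0;0 0 -0.8 0;0 0 -1 0;0 0 -1 0;0 0 -1 0"}}

```text
t: 53.8
position: [0.5571, 0.153, 0.1351]
eef_rot: [-0.0, 0.998, -0.066, 0.0]
force: [-0.7, 0.5, -0.6]
width: 0.6
grasp_force: 0.0
```

Emit:
{"api": "arm_command", "payload": {"deltas": "0 0 -0.3 0;0 0 -0.7 0;0 0 -1 0;0 0 -1 0;0 0 -1 0", "hand": 1}}

```text
t: 54.3
position: [0.5569, 0.1529, 0.2543]
eef_rot: [-0.0, 0.998, -0.066, -0.0]
force: [-0.9, -0.3, -0.9]
width: -0.006
grasp_force: 0.0
```

Emit:
{"api": "arm_command", "payload": {"deltas": "0 0 -0.2 0;0 0 -0.4 0;0 0 -0.6 0;0 0 -0.6 0;0 0 -0.6 0"}}

```text
t: 54.8
position: [0.5565, 0.1529, 0.3253]
eef_rot: [0.0, 0.998, -0.066, -0.001]
force: [-0.1, -0.4, -0.7]
width: 0.0
grasp_force: 0.0
```

```bash
python3 shot.py a8 side 110 60 340 232
python3 - <<'E'
from p import *
H=np.array([.447,.2355]);f=np.array([.9914,-.1305])
P=H-.09*f
q=plan([(*P,.32,-7.5),(*P,.215,-7.5,30)])
E
```

```text
54.9 [0.5562 0.1528 0.3249] -7.57 [ 0.5  0.3 -0.4] 0.0010590872295959256 [-1.    0.38  0.92  1.6  -0.31  1.33 -1.74]
row -0.871 -0.281 0.021 -0.0001  n 4  -> [0.457  0.2    0.3224] -7.5
row -0.872 -0.282 0.02 -0.0001  n 4  -> [0.3577 0.2473 0.32  ] -7.5
row 0.0 0.0 0.875 0.0  n 5  -> [0.3577 0.2473 0.215 ] -7.5
```

View pics/a8.png

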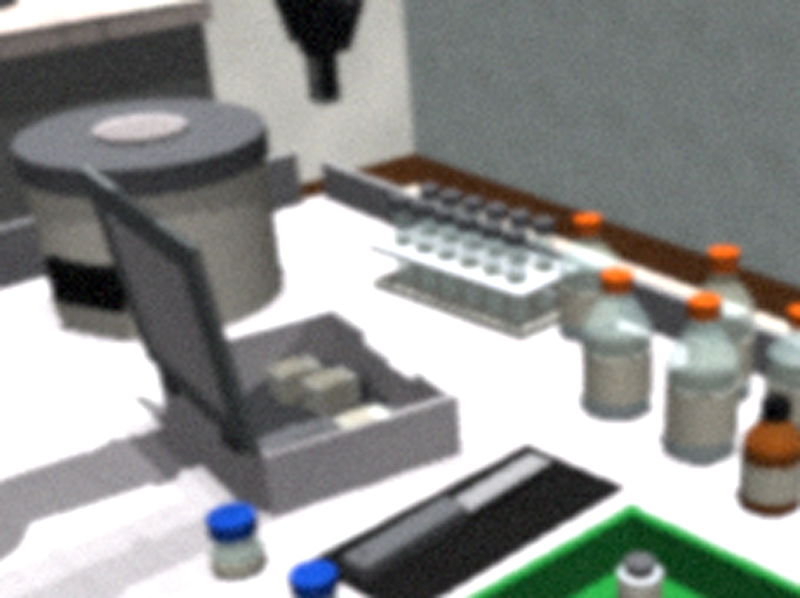

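Emit:
{"api": "arm_command", "payload": {"deltas": "-0.22 -0.07 0 0;-0.44 -0.14 0 0;-0.66 -0.21 0 0;-0.87 -0.28 0 0;-0.87 -0.28 0 0;-0.87 -0.28 0 0"}}

```text
t: 55.5
position: [0.4574, 0.2001, 0.3262]
eef_rot: [0.0, 0.998, -0.065, -0.001]
force: [0.3, -0.0, 0.4]
width: 0.0
grasp_force: 0.0
```

Emit:
{"api": "arm_command", "payload": {"deltas": "-0.22 -0.07 0 0;-0.44 -0.14 0 0;-0.66 -0.21 0 0;-0.87 -0.28 0 0;-0.87 -0.28 0 0;-0.87 -0.28 0 0"}}

```text
t: 56.1
position: [0.3596, 0.2465, 0.3268]
eef_rot: [0.0, 0.998, -0.066, 0.0]
force: [1.7, -0.7, -0.2]
width: -0.0
grasp_force: 0.0
```

Emit:
{"api": "arm_command", "payload": {"deltas": "0 0 0.2 0;0 0 0.4 0;0 0 0.6 0;0 0 0.8 0;0 0 0.9 0;0 0 0.9 0;0 0 0.9 0"}}

```text
t: 56.8
position: [0.36, 0.2464, 0.2195]
eef_rot: [0.0, 0.998, -0.067, 0.0]
force: [0.2, 1.3, 0.4]
width: 0.001
grasp_force: 0.0
```

Run:
```python
from p import *
st=state();p,a=pose(st);print(p,a,st['force'].round(1),st['joint_pos'].round(2))
H=np.array([.447,.2355]);f=np.array([.9914,-.1305]);l=np.array([.1305,.9914])
d0=(p[:2]-H)@f;z0=p[2];print('d',d0,'l',(p[:2]-H)@l)
r=.165
for th in np.arange(1.6,-.01,-.1):
    o=.008+.012*np.sin(th)
    d=r*np.cos(th)-o*np.sin(th);h=.0605+r*np.sin(th)+o*np.cos(th)
    print(round(th,1),'d %.3f z %.3f'%(d,h),'from start x %.2f z %.2f'%((d-d0)/.12,(z0-h)/.12))
```

```text
[0.36001749 0.2464349  0.21949516] -7.676761234808941 [0.2 1.3 0.4] [-1.49  0.16  0.89  2.07 -0.15  0.98 -2.23]
d -0.08766146101567425 l -0.0005103540546372175
1.6 d -0.025 z 0.225 from start x 0.52 z -0.04
1.5 d -0.008 z 0.226 from start x 0.66 z -0.06
1.4 d 0.009 z 0.226 from start x 0.80 z -0.06
1.3 d 0.025 z 0.225 from start x 0.94 z -0.04
1.2 d 0.042 z 0.221 from start x 1.08 z -0.01
1.1 d 0.058 z 0.216 from start x 1.22 z 0.03
1.0 d 0.074 z 0.209 from start x 1.35 z 0.09
0.9 d 0.089 z 0.201 from start x 1.47 z 0.16
0.8 d 0.103 z 0.190 from start x 1.59 z 0.24
0.7 d 0.116 z 0.179 from start x 1.70 z 0.34
0.6 d 0.128 z 0.166 from start x 1.80 z 0.45
0.5 d 0.138 z 0.152 from start x 1.88 z 0.57
0.4 d 0.147 z 0.136 from start x 1.96 z 0.69
0.3 d 0.154 z 0.120 from start x 2.02 z 0.83
0.2 d 0.160 z 0.103 from start x 2.06 z 0.97
0.1 d 0.163 z 0.086 from start x 2.09 z 1.11
-0.0 d 0.165 z 0.068 from start x 2.11 z 1.26
```

Emit:
{"api": "arm_command", "payload": {"deltas": "0.1 0 -0.01 0;0.2 0 -0.02 0;0.3 0 -0.03 0;0.38 0 -0.04 0;0.46 0 -0.04 0;0.53 0 -0.04 0;0.6 0 -0.05 0;0.67 0 -0.05 0;0.74 0 -0.05 0;0.8 0 -0.05 0;0.87 0 -0.05 0;0.94 0 -0.04 0;0.94 0 -0.04 0"}}

```text
t: 58.1
position: [0.4721, 0.2315, 0.2237]
eef_rot: [0.0, 0.998, -0.067, 0.001]
force: [0.0, 0.5, 0.3]
width: 0.001
grasp_force: 0.0
```

Emit:
{"api": "arm_command", "payload": {"deltas": "0.07 0 0.02 0;0.14 0 0.03 0;0.21 0 0.05 0;0.28 0 0.07 0;0.35 0 0.1 0;0.41 0 0.13 0;0.47 0 0.165 0;0.53 0 0.2 0;0.59 0 0.24 0;0.65 0 0.28 0;0.71 0 0.33 0;0.76 0 0.38 0;0.76 0 0.38 0"}}

```text
t: 59.4
position: [0.5617, 0.2194, 0.1773]
eef_rot: [0.0, 0.998, -0.066, -0.0]
force: [0.0, -0.2, 0.5]
width: 0.002
grasp_force: 0.0
```

```bash
python3 shot.py a9 side 110 60 340 232
python3 - <<'E'
from p import *
p,a=pose();H=np.array([.447,.2355]);f=np.array([.9914,-.1305]);print((p[:2]-H)@f,p[2])
E
```

```text
59.5 [0.5613 0.2196 0.178 ] -7.61 [-0.4 -0.7 -0.3] 0.00022465675107873078 [-0.99  0.54  0.79  1.74 -0.43  1.05 -1.75]
0.11538067203565906 0.1779977103342201
```

View pics/a9.png

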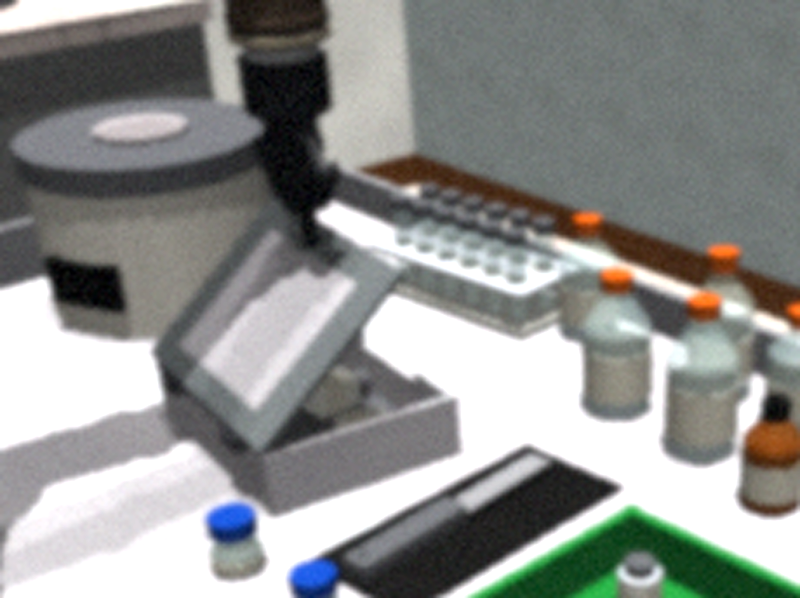

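The lid is following the fingers and stands about half shut; the finger contact is at (310,230). I keep following the arc down.

Emit:
{"api": "arm_command", "payload": {"deltas": "0.05 0 0.05 0;0.1 0 0.11 0;0.14 0 0.17 0;0.18 0 0.23 0;0.22 0 0.29 0;0.25 0 0.35 0;0.28 0 0.42 0;0.31 0 0.49 0;0.33 0 0.56 0;0.35 0 0.63 0;0.37 0 0.7 0;0.38 0 0.76 0;0.39 0 0.82 0;0.4 0 0.88 0;0.4 0 0.88 0"}}

```text
t: 61.0
position: [0.6083, 0.2134, 0.0714]
eef_rot: [0.0, 0.998, -0.066, -0.001]
force: [0.1, 0.3, 0.5]
width: 0.003
grasp_force: 0.0
```

Emit:
{"api": "arm_command", "payload": {"deltas": "0 0 0.02 0;0 0 0.04 0;0 0 0.06 0;0 0 0.06 0"}}

```text
t: 61.4
position: [0.6092, 0.2136, 0.0682]
eef_rot: [-0.001, 0.998, -0.066, 0.0]
force: [-9.8, -0.4, 26.7]
width: -0.0
grasp_force: 13.4
```

Emit:
{"api": "arm_command", "payload": {"deltas": "0 0 -0.05 0;0 0 -0.3 0;0 0 -0.6 0;0 0 -1 0;0 0 -1 0;0 0 -1 0"}}

```text
t: 62.0
position: [0.6094, 0.2138, 0.1866]
eef_rot: [-0.001, 0.998, -0.066, 0.001]
force: [-0.8, 0.6, -1.2]
width: -0.001
grasp_force: 0.0
```

Emit:
{"api": "arm_command", "payload": {"deltas": "0 0 -0.5 0;-0.4 0 -0.9 0;-0.8 0 -0.9 0;-1 0 -0.9 0;-1 0 -0.9 0;-1 0 -0.9 0"}}

```text
t: 62.6
position: [0.4885, 0.2303, 0.2926]
eef_rot: [-0.0, 0.998, -0.065, -0.001]
force: [0.4, -0.4, 0.3]
width: -0.004
grasp_force: 0.0
```

Emit:
{"api": "arm_command", "payload": {"deltas": "-0.4 -0.4 0 0;-0.7 -0.7 0 0;-1 -1 0 0;-1 -1 0 0;-1 -1 0 0;-1 -1 0 0"}}

```text
t: 63.2
position: [0.3875, 0.3637, 0.2926]
eef_rot: [0.001, 0.998, -0.066, 0.0]
force: [0.1, 0.1, 0.2]
width: 0.0
grasp_force: 0.0
```

```bash
python3 shot.py b1
python3 - <<'E'
from sq import *
t=np.load('topb1.npy',allow_pickle=True).item();t0=np.load('top0.npy',allow_pickle=True).item();squares(t)
g=cv2.cvtColor(t['image'],cv2.COLOR_BGR2GRAY);g0=cv2.cvtColor(t0['image'],cv2.COLOR_BGR2GRAY)
s=np.load('sideb1.npy',allow_pickle=True).item();s0=np.load('side0.npy',allow_pickle=True).item()
d=cv2.absdiff(cv2.cvtColor(s['image'],6),cv2.cvtColor(s0['image'],6))[140:210,150:290]; ys,xs=np.nonzero(d>25); print('side diff near case/blade/bottles',len(xs),xs.min(initial=999)+150,xs.max(initial=0)+150,ys.min(initial=999)+140,ys.max(initial=0)+140)
E
```

```text
63.3 [0.3882 0.3626 0.293 ] -7.76 [-0.1  0.   0.6] 0.001959050866700456 [-1.51  0.28  0.86  1.75 -0.23  1.21 -2.3 ]
[293.1 195.3] 38 [ 0.5572 -0.2118] az 70.8
[340.  218.4] 37 [ 0.4868 -0.3605] az 26.7
[342.4 243. ] 29 [ 0.4095 -0.3681] az -9.7
side diff near case/blade/bottles 28 150 155 162 169
```

View pics/b1.png

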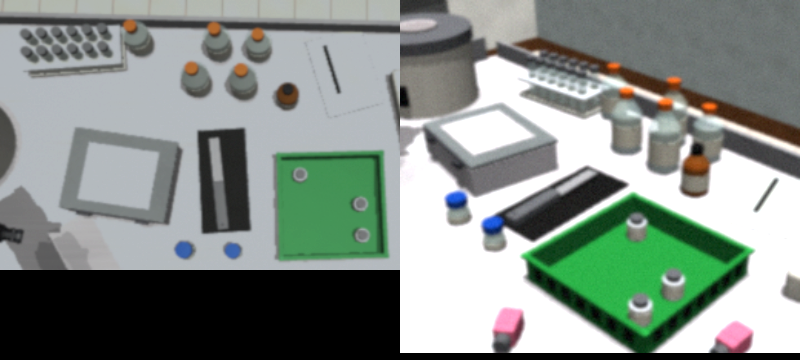

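The lid is shut, and the side image of it matches the start image. The blade is on the mat at (218,185), the basket holds only the three round bottles, and the bystanders have not moved.

```bash
python3 -c "
from rig import *
print(hand_in())"
```

```text
the job is handed in; nothing more can be done
None
```

The job is handed in at about 63 s: all three white square bottles lie in the shut case, the blade is back on the mat, and the round bottles and bystanders have not moved.

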